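# Load the rocking mixer in balance

### The job

Load the rocking mixer for its next run: first stand the red-lidded cup in the centre of the end pad beside the red marker block and the blue-lidded cup in the centre of the end pad beside the blue marker block (either cup first), so that the tray balances level. Then lay the green dish flat in the centre of the middle pad between the two cups, and last of all put the yellow dish squarely on top of the green one. Set everything down upright without tipping or dropping it, leave the tray level and at rest, and do not disturb the white-lidded cup or the amber bottle.

Things in the scene. Friction and masses are not known exactly. Their poses are not given: they have to be found in the camera images.
- cup_red: upright sample cup, red screw lid: whitish tapered body 43 mm wide at the foot, lid 53 mm across from 46 to 60 mm above the foot, 60 mm tall, about 100 g (red and blue weigh the same within a few per cent); round, grip by the lid from above; origin at the centre of its underside, z up. Belongs on the end pad beside the red marker.
- cup_blue: upright sample cup, blue screw lid: whitish tapered body 43 mm wide at the foot, lid 53 mm across from 46 to 60 mm above the foot, 60 mm tall, about 100 g (red and blue weigh the same within a few per cent); round, grip by the lid from above; origin at the centre of its underside, z up. Belongs on the end pad beside the blue marker.
- dish_green: closed green culture dish: flat round disc 60 mm in diameter (its thin clear lid edge shows 61 mm), 16 mm high, about 50 g, flat top and bottom; grip it across its diameter with the fingertips; origin at the centre of its underside, z up. Belongs on the middle pad of the tray.
- dish_yellow: closed yellow culture dish: flat round disc 60 mm in diameter (its thin clear lid edge shows 61 mm), 16 mm high, about 50 g, flat top and bottom; grip it across its diameter with the fingertips; origin at the centre of its underside, z up. Belongs on top of the green dish.
- tray: mixer's aluminium tray, 150 (x) by 320 mm (y), 5 mm lips; 3 dark flush round pads, 72 mm wide, on its y line: at 0 and +-115 mm. Origin on the axle, under the middle pad, 76 mm above the bench; floor 6 mm above it. Pivots on its x axis to stops at +-0.10 rad; soft spring (0.9 N m/rad) keeps it level when empty or evenly loaded; one cup on an end tips it to the stop (ends move 11 mm). Base fixed.
- marker_red: small red block, 30 x 44 x 14 mm, fixed on the bench at the foot of the rocking mixer on the side away from the robot, beside one end of the tray; which end is red and which is blue changes. Origin at the centre of its underside; its x axis points square across the tray: the end pad that it marks has its centre 110 mm along -x from it, towards the robot (y = 0).
- marker_blue: small blue block, 30 x 44 x 14 mm, fixed on the bench at the foot of the rocking mixer on the side away from the robot, beside one end of the tray; which end is red and which is blue changes. Origin at the centre of its underside; its x axis points square across the tray: the end pad that it marks has its centre 110 mm along -x from it, towards the robot (y = 0).
- cup_white: upright sample cup, white screw lid: whitish tapered body 43 mm wide at the foot, lid 53 mm across from 46 to 60 mm above the foot, 60 mm tall, about 100 g (red and blue weigh the same within a few per cent); round, grip by the lid from above; origin at the centre of its underside, z up. A bystander: leave it alone.
- bottle: amber reagent bottle with a black cap, 60 mm in diameter, 130 mm tall, upright; origin at the centre of its underside. A bystander: leave it alone.
Things that resemble listed ones, but are neither listed nor needed, are in the scene too. There is more than one size of the dish_green; the one meant has the size given above.

How it is judged (in metres and radians):
On the way, in this order (a step that is already met when the one before it is completed fails the run):
1. both cups stand on their own end pads, released, and the tray is level (x of cup_red in the frame of marker_red between -0.123 and -0.097 m and y of cup_red in the frame of marker_red between -0.013 and 0.013 m and z of cup_red in the frame of tray between 0.002 and 0.01 m and angle between each of cup_red, cup_blue's own z axis and vertical below 0.1 rad and x of cup_blue in the frame of marker_blue between -0.123 and -0.097 m and y of cup_blue in the frame of marker_blue between -0.013 and 0.013 m and z of cup_blue in the frame of tray between 0.002 and 0.01 m and angle between tray's own z axis and vertical below 0.05 rad and contact force between the fingers and cup_red below 0.05 N and contact force between the fingers and cup_blue below 0.05 N), for 0.3 s.
2. the green dish lies on the middle pad between the cups, released (x of dish_green in the frame of tray between -0.013 and 0.013 m and y of dish_green in the frame of tray between -0.013 and 0.013 m and z of dish_green in the frame of tray between 0.002 and 0.01 m and contact force between the fingers and dish_green below 0.05 N), for 0.2 s.
3. the yellow dish lies on top of the green one, released (horizontal distance between dish_yellow and dish_green below 0.012 m and z of dish_yellow in the frame of dish_green between 0.013 and 0.019 m and contact force between the fingers and dish_yellow below 0.05 N), for 0.2 s.
At the end, for the whole second after the job is handed in: Each cup stands upright within 13 mm (along and across) of the centre of the end pad beside its colour's marker, the green dish lies within 13 mm of the middle pad's centre, the yellow dish on it within 12 mm of its centre, the tray is level within 0.05 rad, all released and at rest (all of step 1 and all of step 2 and all of step 3 and linear speed of each of cup_red, cup_blue, dish_green, dish_yellow below 0.03 m/s and angular speed of each of cup_red, cup_blue, dish_green, dish_yellow below 0.2 rad/s); the robot touches nothing.
It fails at once if the white-lidded cup is shoved out of its place (more than 20 mm) (distance of cup_white from where it was at the start of the episode above 0.02 m).
It fails at once if the amber bottle is shoved out of its place (more than 20 mm) (distance of bottle from where it was at the start of the episode above 0.02 m).
It fails at once if a cup or dish is tipped over (more than about 35 degrees) (angle between any of cup_red, cup_blue, dish_green, dish_yellow's own z axis and vertical above 0.6 rad).
It fails at once if a cup or dish is dropped (let fall about 25 mm or more: faster than 0.7 m/s with no finger on it) ((linear speed of cup_red above 0.7 m/s and contact force between the fingers and cup_red below 0.05 N) or (linear speed of cup_blue above 0.7 m/s and contact force between the fingers and cup_blue below 0.05 N) or (linear speed of dish_green above 0.7 m/s and contact force between the fingers and dish_green below 0.05 N) or (linear speed of dish_yellow above 0.7 m/s and contact force between the fingers and dish_yellow below 0.05 N)).
It also fails if it takes over 128 s, if anything falls off the work surface, if the arm or the gripper's body presses on something with over 40 N, if the wrist force passes 120 N, or if a joint passes its speed limit or range.

### The arm

A 6-joint arm with a two-finger parallel gripper is mounted at the origin on the work surface. World frame = base frame: x ahead of the robot, y to its left, z up, the work surface at z = 0. Lengths are in m, angles in degrees, forces in N, time in s.
With the tool pointing down it reaches from about 0.35 to 1 m from the base axis. Payload 7.1 kg.
Tool frame: the origin (TCP) lies on the centre line of the jaws, within the pads' length; the fingertips stand 25 mm ahead of it and the grasp point (between the pads) lies 6 mm ahead of it (env.tcp_to_tips is the distance from the TCP to the fingertips, in m); z points along the fingers, y is the line along which they close (so a half turn about z gives the same grasp; the last joint's range is limited). The gripper opens to 85 mm and grips with 20 to 120 N. Pads are 22 mm wide; open, the fingers measure 114 mm over their backs; the gripper's body (76 mm by 85 mm) begins 54 mm behind the grasp point. The pads swing forward as they close: fully open they stand 13 mm farther back than shut.
Start: joints at [69.099, 24.242, 93.386, -0, 62.372, -1.089], TCP at [0.212, 0.588, 0.256] pointing down, gripper open.
Joint ranges: [-172.04, 172.04], [-51.8, 120.97], [4.93, 147.93], [-75.15, 255.16], [6.16, 154.13], [-145.62, 145.62]. Speed limits (degrees/s): [136.94, 136.94, 172.46, 180, 180, 180].

### API

Orientations are given as a 3x3 rotation matrix whose columns are the frame's x, y, z axes.
In Python, from station import env, optics gives the robot as it stands.
- The arm moves only by the tool step_arm, never from a script. Its argument "series" is a list of rows, each an object of numbers: "dx", "dy", "dz": the shift along the tool's x, y, z each as a share of 25 cm, from -1 to 1; "turn": the turn about the tool's z as a share of 180 degrees, from -1 to 1; "gripper": the opening, from -1 (shut) to 1 (fully open). In form: [{"dx": .., "dy": .., "dz": .., "turn": .., "gripper": ..}, ...]. A call has 1 to 20 rows; each row is the pose to reach, as a shift and turn from the pose commanded when the call began, along the tool's axes at that moment, turning the shorter way round; what a row does not reach only later rows make up. A row lasts 1/12 s, in which the tool goes at most 41.7 mm and 7.16 degrees, less where a joint would pass 70% of its speed; a pose out of reach is approached as far as the arm can. A call with a number of a shift or a turn outside -1 to 1 is refused whole. A call with a gripper value outside its range is refused whole. The fingers move at their own pace and stop on an object; "newtons" is the grip in N (left out, the last holds). Time passes only in rows, so rows that repeat a pose let the fingers close. It gives the time, the measured TCP pose, the force, the opening and the grip force at its end, in the units of the state.
- env.get_obs(): the state, without advancing time (a new reading comes with each control period).
- optics.get_image(name): name is "scene" or "top"; returns (picture, depth): 400x640x3 uint8, red, green, blue; 400x640 float32, m along the optical axis (not along the pixel's ray), 0 where there is no reading.
- optics.camera_params(name): a dict with "intrinsics" (3x3 intrinsics, pixels), "cam_to_world" (4x4, takes a point from camera to world coordinates). Camera axes: x right, y down, z forward; pixel columns grow to the right and rows downward; lengths in m; the calibration is good to about 2 mm. A picture is of the moment at which its call begins. camera_params takes no time and is no camera call.
- env.close_job(): hands the job in; it is judged then, once.
Trained networks look in the newest picture that a camera, given by its name, has taken for a name from the list of things; names that differ only in an ending like _2 or _b are one class to them, and where a whole thing is asked for, a point or a joint stands for the part that bears it (a point fixed in the world has none). Each returns a list of dicts, best first, with "p" (0 to 1); they miss things now and then, are a little off and sometimes report something else, mostly with a low value. They report only what shows in the picture. A call takes as long as a camera call. They do not tell look-alikes from the thing itself.
- optics.cut_out(camera, target): "mask" (400x640 bool, what is visible of it).
- optics.spot_point(camera, target): "position" ([x, y, z] in m, in world coordinates, good to about 4 mm: a listed point, or the origin of a listed thing).
The state is a dict: "time": time; "joint_pos": joint angles; "dq": joint speeds; "effort": joint torques, N m; "position": TCP position; "tcp_rot": TCP orientation; "ft_force": force on the tool from outside, world axes, zero at the start; "moment": the same for the moment, N m; "finger_gap": finger opening in m; "grip_force": force on a finger pad.
Only numpy, scipy, OpenCV 4.12 (cv2) and the standard library are available. Lean on these libraries where they do the work, as an engineer would, in place of code of your own. Each camera call takes 0.05 s, during which the arm holds its last target. There are 200 camera calls.

## Working session

There is one attempt and no reset: what is moved stays moved. The work goes in short steps, Python scripts to look and compute and a tool call to move; the robot and the scene stay as the last step left them, time stands still between calls to the robot, and variables do not carry over. Pictures are saved under pics/ and viewed, at most 14 in all, crops included, and the job is handed in when it is done.

Besides the shell and the picture viewer there is one more tool, called after ">>>" as name(argument=value, ...), one argument or row to a line, values as JSON. step_arm: Moves the arm, as the interface text tells. Its arguments: {"type":"object","properties":{"series":{"type":"array"},"newtons":{"type":"number"}},"required":["series"]}

```bash
mkdir -p pics; cat > h.py <<'E'
import numpy as np, cv2
from station import env, optics
def save(cam,name):
    im,d=optics.get_image(cam); cv2.imwrite(f'pics/{name}.png',im[:,:,::-1]); return im,d
def world(cam,d):
    P=optics.camera_params(cam);K=np.array(P['intrinsics']);T=np.array(P['cam_to_world'])
    v,u=np.mgrid[:400,:640]
    X=np.stack([(u-K[0,2])/K[0,0]*d,(v-K[1,2])/K[1,1]*d,d,np.ones_like(d)],-1)
    return (X@T.T)[...,:3]
def pix(cam,p):
    P=optics.camera_params(cam);K=np.array(P['intrinsics']);T=np.array(P['cam_to_world'])
    c=np.linalg.inv(T)@np.append(p,1);q=K@c[:3];return (q[:2]/q[2]).round().astype(int)
E
python3 - <<'E'
from h import *
for c in ['top','scene']:
    save(c,c+'0'); print(c,np.round(optics.camera_params(c)['cam_to_world'],3).tolist())
for t in ['cup_red','cup_blue','cup_white','dish_green','dish_yellow','tray','marker_red','marker_blue','bottle']:
    for c in ['top','scene']:
        print(t,c,[(round(float(r['p']),2),np.round(r['position'],3).tolist(),pix(c,r['position']).tolist()) for r in optics.spot_point(c,t)])
o=env.get_obs();print(o['time'],o['position'],o['tcp_rot'],env.tcp_to_tips,o['finger_gap'])
E
```

```text
top [[-0.003, -0.978, 0.207, 0.21], [-1.0, 0.003, -0.0, -0.017], [-0.0, -0.207, -0.978, 1.539], [0.0, 0.0, 0.0, 1.0]]
scene [[0.365, 0.73, -0.578, 1.234], [0.931, -0.293, 0.218, -0.257], [-0.01, -0.618, -0.786, 1.076], [0.0, 0.0, 0.0, 1.0]]
cup_red top []
cup_red scene [(0.8, [0.51, 0.37, -0.002], [450, 188])]
cup_blue top [(0.48, [0.412, 0.288, -0.002], [228, 230])]
cup_blue scene [(0.95, [0.414, 0.292, 0.002], [408, 170])]
cup_white top [(0.86, [0.653, 0.383, -0.002], [202, 156])]
cup_white scene [(0.7, [0.647, 0.385, -0.002], [482, 224])]
dish_green top [(0.7, [0.275, -0.31, -0.002], [422, 274]), (0.51, [0.388, -0.268, -0.001], [407, 237]), (0.45, [0.365, -0.171, -0.001], [376, 245])]
dish_green scene [(0.83, [0.39, -0.266, 0.003], [211, 224]), (0.71, [0.364, -0.169, 0.003], [244, 206]), (0.54, [0.275, -0.312, 0.0], [185, 198]), (0.47, [0.681, -0.13, 0.001], [297, 301])]
dish_yellow top [(0.9, [0.497, -0.371, 0.0], [439, 203])]
dish_yellow scene [(0.63, [0.494, -0.373, -0.003], [178, 271])]
tray top [(0.85, [0.543, -0.05, 0.078], [337, 183]), (0.34, [0.654, 0.382, -0.003], [202, 156])]
tray scene [(0.57, [0.544, -0.044, 0.08], [311, 225])]
marker_red top [(0.44, [0.683, -0.128, -0.001], [360, 146])]
marker_red scene [(0.85, [0.68, -0.127, -0.001], [299, 301])]
marker_blue top [(0.45, [0.623, 0.093, -0.001], [292, 164])]
marker_blue scene [(0.59, [0.622, 0.091, 0.003], [374, 251])]
bottle top [(0.76, [0.651, -0.383, 0.003], [440, 155])]
bottle scene [(0.96, [0.652, -0.385, -0.002], [186, 328])]
1.0 [0.21179098 0.58800119 0.25634139] [[-9.40836402e-01  3.38861129e-01  2.24672255e-05]
 [ 3.38861129e-01  9.40836402e-01  1.80231812e-05]
 [-1.50306281e-05  2.45701344e-05 -1.00000000e+00]] 0.025 0.08493662851323121
```

View pics/top0.png

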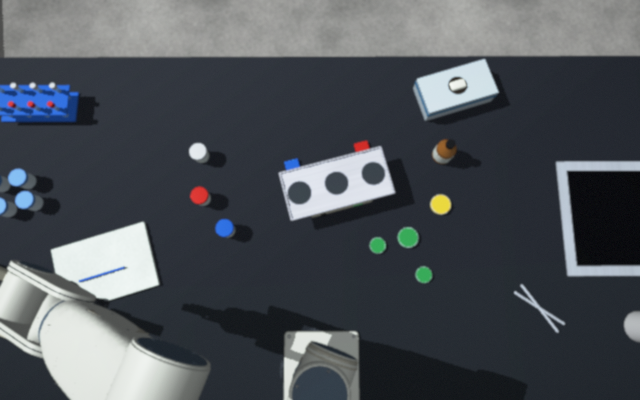

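View pics/scene0.png

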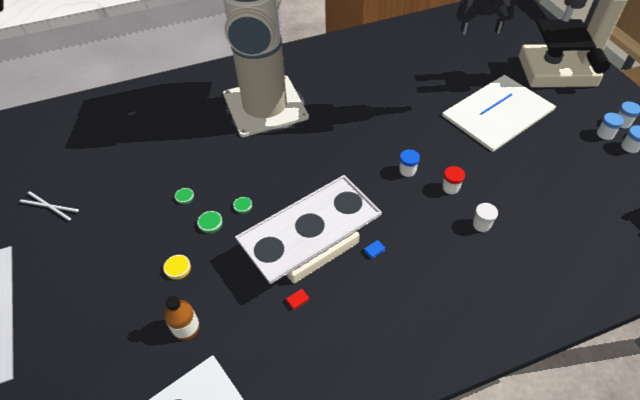

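The picture shows three green dishes in the top view: (377,245), (408,237) and (424,275). The one at (408,237) looks the largest, about as big as the yellow dish at (440,204). Next I'll measure diameters and positions from depth.

```bash
cat >> h.py <<'E'
def hsvmask(im,lo,hi):
    h=cv2.cvtColor(im,cv2.COLOR_RGB2HSV); m=cv2.inRange(h,lo,hi)
    if lo[0]==0 and hi[0]<15: m|=cv2.inRange(h,(170,lo[1],lo[2]),(179,hi[1],hi[2]))
    return m
def blobs(cam,im,d,lo,hi,z,area=40):
    """blobs of a colour; contour rays put on the plane z; circle through them"""
    P=optics.camera_params(cam);K=np.array(P['intrinsics']);T=np.array(P['cam_to_world']);W=world(cam,d)
    n,l,s,c=cv2.connectedComponentsWithStats(hsvmask(im,lo,hi)); out=[]
    for i in range(1,n):
        if s[i,4]<area: continue
        m=(l==i); v,u=np.nonzero(m)
        r=np.stack([(u-K[0,2])/K[0,0],(v-K[1,2])/K[1,1],np.ones(len(u))],-1)@T[:3,:3].T
        p=T[:3,3]+r*((z-T[2,3])/r[:,2])[:,None]
        (cx,cy),(w,h),a=cv2.minAreaRect(p[:,:2].astype(np.float32))
        out.append((c[i].round(0).tolist(),'n',int(s[i,4]),'ctr',np.round([cx,cy],4).tolist(),'wh',np.round([w,h],3).tolist(),'ang',round(a,1),'z90',round(float(np.percentile(W[m][:,2],80)),3),'zmed',round(float(np.median(W[m][:,2])),3)))
    return out
COL=dict(red=((0,130,60),(8,255,255)),blue=((105,130,60),(125,255,255)),green=((45,90,50),(85,255,255)),yellow=((20,110,80),(34,255,255)))
E
python3 - <<'E'
from h import *
ims={c:optics.get_image(c) for c in ['top','scene']}
for c in ims:
    im,d=ims[c]
    for k,z in dict(green=.016,yellow=.016,red=.06,blue=.06).items():
        for b in blobs(c,im,d,*COL[k],z): 
            if 100<b[0][0]<520 and b[0][1]>120: print(c,k,*b)
    # pads: dark pixels at tray height
    W=world(c,d); g=im.max(2); m=((abs(W[...,2]-.082)<.02)&(g<90)&(abs(W[...,0]-.545)<.13)&(abs(W[...,1]+.045)<.19)).astype(np.uint8)
    n,l,s,cc=cv2.connectedComponentsWithStats(m)
    for i in range(1,n):
        if s[i,4]>150: q=W[l==i]; print(c,'pad',s[i,4],cc[i].round(),((q.max(0)+q.min(0))/2).round(4),q.mean(0).round(4),np.ptp(q,0).round(3))
im=ims['top'][0];cv2.imwrite('pics/crop1.png',cv2.resize(im[180:300,340:480,::-1],None,fx=5,fy=5,interpolation=cv2.INTER_CUBIC))
E
```

```text
top green [408.0, 237.0] n 308 ctr [0.3877, -0.2675] wh [0.058, 0.057] ang 43.9 z90 0.019 zmed 0.016
top green [378.0, 245.0] n 204 ctr [0.3641, -0.1755] wh [0.049, 0.046] ang 89.8 z90 0.015 zmed 0.013
top green [424.0, 274.0] n 213 ctr [0.2731, -0.3125] wh [0.049, 0.045] ang 89.8 z90 0.015 zmed 0.012
top yellow [441.0, 204.0] n 278 ctr [0.49, -0.3738] wh [0.058, 0.056] ang 21.5 z90 0.019 zmed 0.016
top red [361.0, 145.0] n 139 ctr [0.6672, -0.1261] wh [0.028, 0.05] ang 14.3 z90 0.016 zmed 0.013
top red [199.0, 195.0] n 267 ctr [0.5124, 0.3696] wh [0.054, 0.055] ang 27.6 z90 0.062 zmed 0.059
top blue [291.0, 163.0] n 150 ctr [0.6101, 0.089] wh [0.03, 0.05] ang 14.4 z90 0.016 zmed 0.011
top blue [224.0, 227.0] n 299 ctr [0.412, 0.2886] wh [0.058, 0.054] ang 2.0 z90 0.062 zmed 0.059
top blue [101.0, 274.0] n 51 ctr [0.2755, 0.6427] wh [0.003, 0.122] ang 17.2 z90 0.023 zmed 0.02
top pad 323 [373. 173.] [ 0.574  -0.1589  0.0826] [ 0.5731 -0.1584  0.0821] [0.061 0.061 0.016]
top pad 324 [336. 183.] [ 0.5446 -0.0472  0.0824] [ 0.5436 -0.0474  0.0823] [0.06  0.06  0.017]
top pad 330 [299. 1
[... 670 characters left out ...]
 zmed 0.004
scene red [454.0, 174.0] n 309 ctr [0.5156, 0.3672] wh [0.052, 0.062] ang 60.7 z90 0.062 zmed 0.06
scene red [297.0, 299.0] n 299 ctr [0.7062, -0.1358] wh [0.035, 0.046] ang 15.4 z90 0.016 zmed 0.013
scene blue [409.0, 157.0] n 284 ctr [0.4166, 0.287] wh [0.051, 0.064] ang 63.7 z90 0.062 zmed 0.059
scene blue [374.0, 249.0] n 255 ctr [0.6496, 0.0751] wh [0.035, 0.048] ang 15.4 z90 0.016 zmed 0.013
scene pad 436 [348. 202.] [0.5143 0.0636 0.0829] [0.5144 0.0641 0.0826] [0.066 0.066 0.011]
scene pad 494 [309. 225.] [ 0.5448 -0.0468  0.0822] [ 0.5442 -0.0473  0.0828] [0.067 0.067 0.012]
scene pad 543 [269. 249.] [ 0.5727 -0.1583  0.0826] [ 0.5739 -0.1583  0.0829] [0.068 0.065 0.011]
```

View pics/crop1.png

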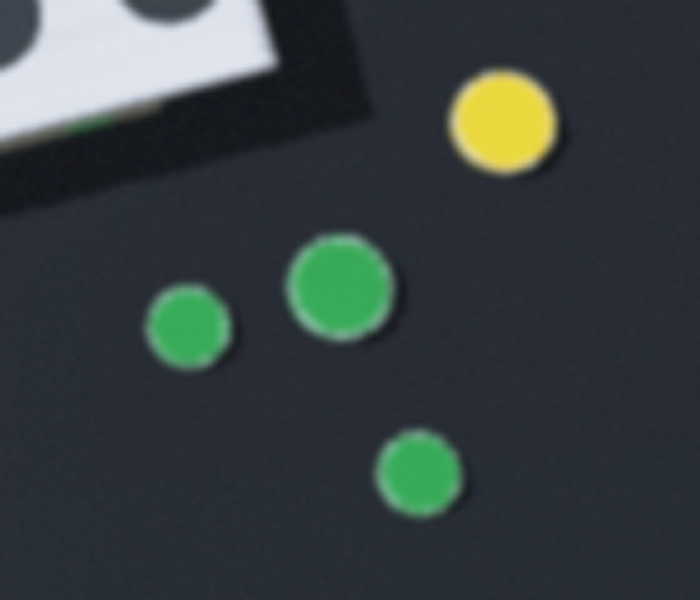

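Green candidates are (377,245) at 46 mm, (408,237) at 58–60 mm and (424,275) at 46 mm. (408,237) is the one meant: its width and 16 mm height match the yellow dish, and the crop confirms it. The red pad is at (0.574,-0.158), the middle pad at (0.544,-0.047) and the blue pad at (0.514,0.064), with the tray yawed 15.1°. I'll turn the tool so its y runs along tray x, and start with the blue cup.

>>> step_arm(
  series=[
    {"dx": -0.29,"dy": -0.21,"dz": 0,"turn": 0.15,"gripper": 1},
    {"dx": -0.58,"dy": -0.43,"dz": 0,"turn": 0.306,"gripper": 1},
    {"dx": -0.58,"dy": -0.43,"dz": 0,"turn": 0.306,"gripper": 1},
    {"dx": -0.58,"dy": -0.43,"dz": 0,"turn": 0.306,"gripper": 1},
    {"dx": -0.58,"dy": -0.43,"dz": 0,"turn": 0.306,"gripper": 1},
    {"dx": -0.58,"dy": -0.43,"dz": 0,"turn": 0.306,"gripper": 1},
    {"dx": -0.58,"dy": -0.43,"dz": 0,"turn": 0.306,"gripper": 1},
    {"dx": -0.58,"dy": -0.43,"dz": 0,"turn": 0.306,"gripper": 1},
    {"dx": -0.58,"dy": -0.43,"dz": 0,"turn": 0.306,"gripper": 1},
    {"dx": -0.58,"dy": -0.43,"dz": 0,"turn": 0.306,"gripper": 1},
  ],
  newtons=40,
)

```text
time: 1.93
position: [0.3119, 0.4377, 0.2564]
tcp_rot: [[-0.263, 0.965, 0.0], [0.965, 0.263, 0.0], [0.0, 0.0, -1.0]]
ft_force: [-0.0, -0.6, -0.5]
finger_gap: 0.0851
grip_force: 0.0
```

```bash
cat > go.py <<'E'
import sys, numpy as np
from station import env
o=env.get_obs(); R=np.array(o['tcp_rot']); p=np.array(o['position'])
g=np.array([float(a) for a in sys.argv[1:4]])
ang=np.degrees(np.arctan2(R[1,1],R[0,1]))
print('t',o['time'],'at',p.round(4),'yaw',round(ang,2),'turn to 15.1:',round((ang-15.1)/180,4),'gap',round(o['finger_gap'],4),'F',np.round(o['ft_force'],2),'shares',(R.T@(g-p)/.25).round(4))
E
python3 go.py .4135 .289 .256
```

```text
t 1.9333 at [0.3119 0.4377 0.2564] yaw 15.27 turn to 15.1: 0.0009 gap 0.0851 F [-0.01 -0.62 -0.45] shares [-0.6809  0.2356  0.0016]
```

>>> step_arm(
  series=[
    {"dx": -0.17,"dy": 0.06,"dz": 0.1,"turn": 0,"gripper": 1},
    {"dx": -0.34,"dy": 0.12,"dz": 0.2,"turn": 0,"gripper": 1},
    {"dx": -0.51,"dy": 0.18,"dz": 0.3,"turn": 0,"gripper": 1},
    {"dx": -0.68,"dy": 0.235,"dz": 0.4,"turn": 0,"gripper": 1},
    {"dx": -0.68,"dy": 0.235,"dz": 0.4,"turn": 0,"gripper": 1},
    {"dx": -0.68,"dy": 0.235,"dz": 0.5,"turn": 0,"gripper": 1},
    {"dx": -0.68,"dy": 0.235,"dz": 0.6,"turn": 0,"gripper": 1},
    {"dx": -0.68,"dy": 0.235,"dz": 0.7,"turn": 0,"gripper": 1},
    {"dx": -0.68,"dy": 0.235,"dz": 0.76,"turn": 0,"gripper": 1},
    {"dx": -0.68,"dy": 0.235,"dz": 0.8,"turn": 0,"gripper": 1},
    {"dx": -0.68,"dy": 0.235,"dz": 0.8,"turn": 0,"gripper": 1},
    {"dx": -0.68,"dy": 0.235,"dz": 0.8,"turn": 0,"gripper": 1},
  ],
)

```text
time: 2.93
position: [0.4128, 0.2891, 0.0563]
tcp_rot: [[-0.262, 0.965, -0.0], [0.965, 0.262, -0.0], [-0.0, -0.001, -1.0]]
ft_force: [0.0, 0.2, 0.5]
finger_gap: 0.0856
grip_force: 0.0
```

```bash
python3 go.py .4135 .289 .056; python3 -c "
from h import *
im,d=save('scene','s1');cv2.imwrite('pics/s1c.png',cv2.resize(im[80:230,330:530,::-1],None,fx=4,fy=4))"
```

```text
t 2.9333 at [0.4128 0.2891 0.0563] yaw 15.19 turn to 15.1: 0.0005 gap 0.0856 F [0.05 0.19 0.47] shares [-0.001   0.0027  0.0012]
```

View pics/s1c.png

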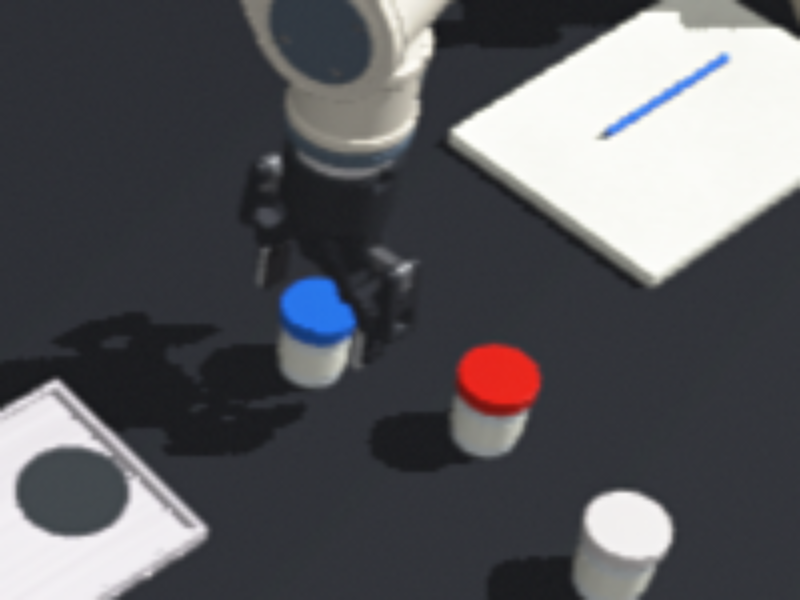

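The blue lid (crop about 318,312) sits between the two open fingers. I'll close on it and lift.

>>> step_arm(
  series=[
    {"dz": 0,"gripper": -1},
    {"dz": 0,"gripper": -1},
    {"dz": 0,"gripper": -1},
    {"dz": 0,"gripper": -1},
    {"dz": 0,"gripper": -1},
    {"dz": 0,"gripper": -1},
    {"dz": 0,"gripper": -1},
    {"dz": 0,"gripper": -1},
    {"dz": -0.04,"gripper": -1},
    {"dz": -0.12,"gripper": -1},
    {"dz": -0.22,"gripper": -1},
    {"dz": -0.32,"gripper": -1},
    {"dz": -0.42,"gripper": -1},
    {"dz": -0.52,"gripper": -1},
    {"dz": -0.6,"gripper": -1},
    {"dz": -0.6,"gripper": -1},
    {"dz": -0.6,"gripper": -1},
  ],
  newtons=40,
)

```text
$.series[0]: bad value
```

```bash
python3 go.py .514 .0637 .2063; python3 -c "
from h import *
for c in ['top','scene']:
    im,d=save(c,'l1'+c); print(c,[b for b in blobs(c,im,d,*COL['blue'],.21) if 100<b[0][0]<520 and b[0][1]>80])"
```

```text
t 2.9833 at [0.4132 0.2894 0.0569] yaw 15.18 turn to 15.1: 0.0004 gap 0.0855 F [ 0.88 -0.04  0.21] shares [-0.9766  0.1533 -0.5976]
top [([291.0, 163.0], 'n', 148, 'ctr', [0.5695, 0.0788], 'wh', [0.027, 0.044], 'ang', 18.3, 'z90', 0.016, 'zmed', 0.012), ([101.0, 274.0], 'n', 49, 'ctr', [0.2685, 0.577], 'wh', [0.003, 0.107], 'ang', 17.2, 'z90', 0.022, 'zmed', 0.019)]
scene [([496.0, 103.0], 'n', 58, 'ctr', [0.4518, 0.4953], 'wh', [0.005, 0.113], 'ang', 17.1, 'z90', 0.022, 'zmed', 0.019), ([409.0, 157.0], 'n', 267, 'ctr', [0.5362, 0.2044], 'wh', [0.045, 0.052], 'ang', 89.2, 'z90', 0.062, 'zmed', 0.06), ([374.0, 249.0], 'n', 253, 'ctr', [0.736, 0.0261], 'wh', [0.03, 0.041], 'ang', 15.4, 'z90', 0.016, 'zmed', 0.013)]
```

All fields are required in every row.

>>> step_arm(
  series=[
    {"dx": 0,"dy": 0,"dz": 0,"turn": 0,"gripper": -1},
    {"dx": 0,"dy": 0,"dz": 0,"turn": 0,"gripper": -1},
    {"dx": 0,"dy": 0,"dz": 0,"turn": 0,"gripper": -1},
    {"dx": 0,"dy": 0,"dz": 0,"turn": 0,"gripper": -1},
    {"dx": 0,"dy": 0,"dz": 0,"turn": 0,"gripper": -1},
    {"dx": 0,"dy": 0,"dz": 0,"turn": 0,"gripper": -1},
    {"dx": 0,"dy": 0,"dz": 0,"turn": 0,"gripper": -1},
    {"dx": 0,"dy": 0,"dz": 0,"turn": 0,"gripper": -1},
    {"dx": 0,"dy": 0,"dz": -0.04,"turn": 0,"gripper": -1},
    {"dx": 0,"dy": 0,"dz": -0.12,"turn": 0,"gripper": -1},
    {"dx": 0,"dy": 0,"dz": -0.22,"turn": 0,"gripper": -1},
    {"dx": 0,"dy": 0,"dz": -0.32,"turn": 0,"gripper": -1},
    {"dx": 0,"dy": 0,"dz": -0.42,"turn": 0,"gripper": -1},
    {"dx": 0,"dy": 0,"dz": -0.52,"turn": 0,"gripper": -1},
    {"dx": 0,"dy": 0,"dz": -0.6,"turn": 0,"gripper": -1},
    {"dx": 0,"dy": 0,"dz": -0.6,"turn": 0,"gripper": -1},
    {"dx": 0,"dy": 0,"dz": -0.6,"turn": 0,"gripper": -1},
  ],
  newtons=40,
)

```text
time: 4.5
position: [0.4132, 0.2892, 0.2077]
tcp_rot: [[-0.261, 0.965, 0.002], [0.965, 0.261, 0.002], [0.001, 0.003, -1.0]]
ft_force: [0.1, -0.2, -0.2]
finger_gap: 0.0518
grip_force: 42.1
```

```bash
python3 go.py .514 .0637 .2063; python3 -c "
from h import *
for c in ['top','scene']:
    im,d=save(c,'l1'+c); print(c,[b for b in blobs(c,im,d,*COL['blue'],.21) if 100<b[0][0]<520 and b[0][1]>80])
    W=world(c,d)
    m=(W[...,2]>.12)&(W[...,2]<.20)&(im.min(2)>110)&(abs(W[...,0]-.415)<.08)&(abs(W[...,1]-.29)<.06); print(m.sum(), W[m].min(0),W[m].max(0), np.percentile(W[m][:,2],[2,50,98]))"
```

```text
t 4.5 at [0.4132 0.2892 0.2077] yaw 15.11 turn to 15.1: 0.0001 gap 0.0518 F [ 0.11 -0.24 -0.15] shares [-0.9758  0.1541  0.0051]
top [([291.0, 163.0], 'n', 150, 'ctr', [0.5695, 0.0783], 'wh', [0.027, 0.045], 'ang', 14.4, 'z90', 0.016, 'zmed', 0.013)]Traceback (most recent call last):
  File "<string>", line 6, in <module>
    m=(W[...,2]>.12)&(W[...,2]<.20)&(im.min(2)>110)&(abs(W[...,0]-.415)<.08)&(abs(W[...,1]-.29)<.06); print(m.sum(), W[m].min(0),W[m].max(0), np.percentile(W[m][:,2],[2,50,98]))
                                                                                                                     ~~~~~~~~^^^
    return umr_minimum(a, axis, None, out, keepdims, initial, where)
ValueError: zero-size array to reduction operation minimum which has no identity
```

```bash
python3 -c "
from h import *
c='scene'
im,d=save(c,'l2'+c); W=world(c,d)
print([b for b in blobs(c,im,d,*COL['blue'],.212) if 100<b[0][0]<560 and b[0][1]>50])
m=(W[...,2]>.12)&(W[...,2]<.24)&(im.min(2)>90)&(abs(W[...,0]-.415)<.06)&(abs(W[...,1]-.29)<.05); print(m.sum()); 
if m.sum(): print(W[m].min(0),W[m].max(0), np.percentile(W[m][:,2],[2,50,98]))
u,v=pix(c,[.4132,.2892,.2]); print(u,v); cv2.imwrite('pics/l2c.png',cv2.resize(im[v-60:v+60,u-75:u+75,::-1],None,fx=4,fy=4))"
```

```text
[([496.0, 103.0], 'n', 58, 'ctr', [0.4536, 0.4936], 'wh', [0.005, 0.112], 'ang', 17.1, 'z90', 0.023, 'zmed', 0.02), ([414.0, 116.0], 'n', 253, 'ctr', [0.4169, 0.2782], 'wh', [0.042, 0.065], 'ang', 67.9, 'z90', 0.211, 'zmed', 0.209), ([374.0, 249.0], 'n', 254, 'ctr', [0.7371, 0.0254], 'wh', [0.03, 0.041], 'ang', 15.4, 'z90', 0.015, 'zmed', 0.013)]
205
[0.38224119 0.26528764 0.14842593] [0.44755543 0.3060143  0.22498841] [0.15076996 0.17351318 0.22373658]
416 117
```

View pics/l2c.png

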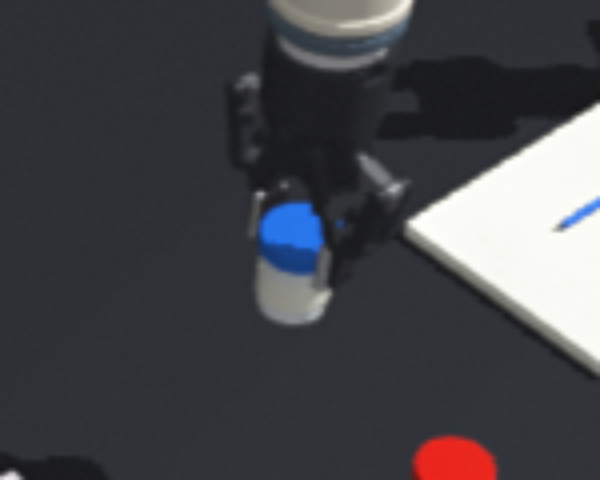

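The blue cup hangs upright (crop about 293,265), with its foot near 0.15 m. I'll carry it over the blue pad.

>>> step_arm(
  series=[
    {"dx": -0.03,"dy": 0.005,"dz": 0,"turn": 0,"gripper": -1},
    {"dx": -0.1,"dy": 0.015,"dz": 0,"turn": 0,"gripper": -1},
    {"dx": -0.2,"dy": 0.03,"dz": 0,"turn": 0,"gripper": -1},
    {"dx": -0.3,"dy": 0.045,"dz": 0,"turn": 0,"gripper": -1},
    {"dx": -0.4,"dy": 0.06,"dz": 0,"turn": 0,"gripper": -1},
    {"dx": -0.5,"dy": 0.08,"dz": 0,"turn": 0,"gripper": -1},
    {"dx": -0.6,"dy": 0.1,"dz": 0,"turn": 0,"gripper": -1},
    {"dx": -0.7,"dy": 0.11,"dz": 0,"turn": 0,"gripper": -1},
    {"dx": -0.8,"dy": 0.13,"dz": 0.02,"turn": 0,"gripper": -1},
    {"dx": -0.89,"dy": 0.14,"dz": 0.04,"turn": 0,"gripper": -1},
    {"dx": -0.95,"dy": 0.15,"dz": 0.07,"turn": 0,"gripper": -1},
    {"dx": -0.976,"dy": 0.154,"dz": 0.1,"turn": 0,"gripper": -1},
    {"dx": -0.976,"dy": 0.154,"dz": 0.13,"turn": 0,"gripper": -1},
    {"dx": -0.976,"dy": 0.154,"dz": 0.15,"turn": 0,"gripper": -1},
    {"dx": -0.976,"dy": 0.154,"dz": 0.15,"turn": 0,"gripper": -1},
    {"dx": -0.976,"dy": 0.154,"dz": 0.15,"turn": 0,"gripper": -1},
  ],
)

```text
time: 5.93
position: [0.5128, 0.0641, 0.1682]
tcp_rot: [[-0.262, 0.965, -0.002], [0.965, 0.262, -0.0], [0.0, -0.002, -1.0]]
ft_force: [1.2, 0.2, -0.9]
finger_gap: 0.0518
grip_force: 42.1
```

```bash
python3 go.py .514 .0637 .131; python3 -c "
from h import *
c='scene'
im,d=save(c,'l3'+c); W=world(c,d)
for z in [.18]:print([b for b in blobs(c,im,d,*COL['blue'],z) if 300<b[0][0]<420 and b[0][1]>50])
u,v=pix(c,[.514,.0637,.12]); print(u,v); cv2.imwrite('pics/l3c.png',cv2.resize(im[v-60:v+60,u-75:u+75,::-1],None,fx=5,fy=5))"
```

```text
t 5.9333 at [0.5128 0.0641 0.1682] yaw 15.17 turn to 15.1: 0.0004 gap 0.0518 F [ 1.22  0.17 -0.91] shares [-0.0029  0.0042  0.149 ]
[([344.0, 180.0], 'n', 227, 'ctr', [0.5204, 0.0517], 'wh', [0.032, 0.06], 'ang', 78.7, 'z90', 0.173, 'zmed', 0.171), ([374.0, 249.0], 'n', 252, 'ctr', [0.7187, 0.0359], 'wh', [0.031, 0.043], 'ang', 15.4, 'z90', 0.015, 'zmed', 0.013)]
348 193
```

View pics/l3c.png

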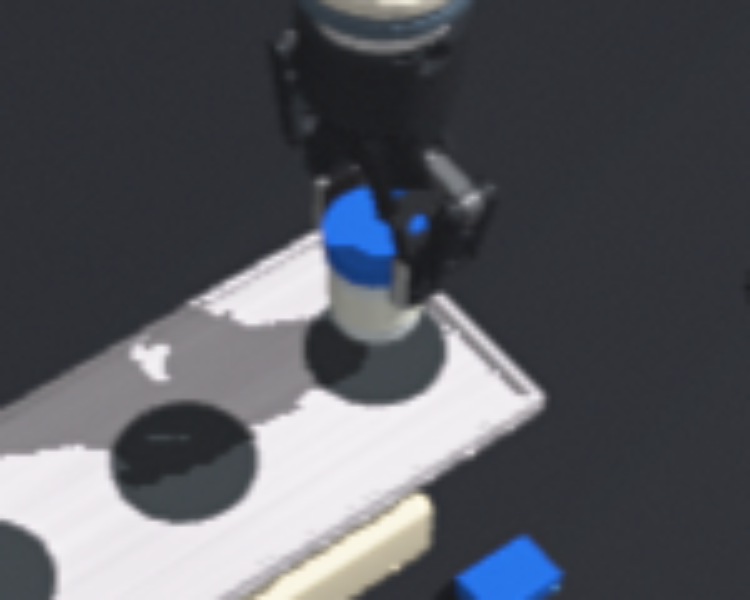

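The blue cup hangs directly over the blue-end pad (crop about 375,345). I'll lower it and check the force.

>>> step_arm(
  series=[
    {"dx": -0.002,"dy": 0.003,"dz": 0.02,"turn": 0,"gripper": -1},
    {"dx": -0.002,"dy": 0.003,"dz": 0.04,"turn": 0,"gripper": -1},
    {"dx": -0.002,"dy": 0.003,"dz": 0.06,"turn": 0,"gripper": -1},
    {"dx": -0.002,"dy": 0.003,"dz": 0.08,"turn": 0,"gripper": -1},
    {"dx": -0.002,"dy": 0.003,"dz": 0.1,"turn": 0,"gripper": -1},
    {"dx": -0.002,"dy": 0.003,"dz": 0.115,"turn": 0,"gripper": -1},
    {"dx": -0.002,"dy": 0.003,"dz": 0.13,"turn": 0,"gripper": -1},
    {"dx": -0.002,"dy": 0.003,"dz": 0.14,"turn": 0,"gripper": -1},
    {"dx": -0.002,"dy": 0.003,"dz": 0.148,"turn": 0,"gripper": -1},
    {"dx": -0.002,"dy": 0.003,"dz": 0.148,"turn": 0,"gripper": -1},
    {"dx": -0.002,"dy": 0.003,"dz": 0.148,"turn": 0,"gripper": -1},
    {"dx": -0.002,"dy": 0.003,"dz": 0.148,"turn": 0,"gripper": -1},
  ],
)

```text
time: 6.98
position: [0.5145, 0.0631, 0.132]
tcp_rot: [[-0.261, 0.965, 0.0], [0.965, 0.261, 0.0], [-0.0, 0.0, -1.0]]
ft_force: [-0.9, 0.2, -0.2]
finger_gap: 0.0518
grip_force: 42.3
```

```bash
cat > tray.py <<'E'
from h import *
import sys
def tray():
    for c in ['scene','top']:
        im,d=optics.get_image(c); W=world(c,d); B=W-[.5443,-.0473,0]; ya=np.array([-.2613,.9653,0]); xa=np.array([.9653,.2613,0])
        y=B@ya;x=B@xa; m=(abs(y)<.15)&(abs(x)<.065)&(im.min(2)>120)&(W[...,2]>.06)&(W[...,2]<.105)
        A=np.c_[y[m],np.ones(m.sum())]; s=np.linalg.lstsq(A,W[m][:,2],rcond=None)[0]
        for _ in range(3):
            r=A@s-W[m][:,2]; k=abs(r)<.006; s=np.linalg.lstsq(A[k],W[m][k,2],rcond=None)[0]
        print(c,'tray tilt (z per +y, blue end +)',s[0].round(4),'z0',s[1].round(4),k.sum())
if __name__=='__main__': tray()
E
python3 go.py .514 .0637 .131; python3 tray.py
```

```text
t 6.9833 at [0.5145 0.0631 0.132 ] yaw 15.11 turn to 15.1: 0.0 gap 0.0518 F [-0.95  0.15 -0.18] shares [ 0.003  -0.0013  0.0039]
scene tray tilt (z per +y, blue end +) -0.0768 z0 0.0826 3664
top tray tilt (z per +y, blue end +) -0.0774 z0 0.0822 1882
```

>>> step_arm(
  series=[
    {"dx": 0,"dy": 0,"dz": 0.005,"turn": 0,"gripper": -1},
    {"dx": 0,"dy": 0,"dz": 0.008,"turn": 0,"gripper": -1},
    {"dx": 0,"dy": 0,"dz": 0.008,"turn": 0,"gripper": -0.1},
    {"dx": 0,"dy": 0,"dz": 0.008,"turn": 0,"gripper": 0.3},
    {"dx": 0,"dy": 0,"dz": 0.008,"turn": 0,"gripper": 0.6},
    {"dx": 0,"dy": 0,"dz": 0.008,"turn": 0,"gripper": 1},
    {"dx": 0,"dy": 0,"dz": 0.008,"turn": 0,"gripper": 1},
    {"dx": 0,"dy": 0,"dz": 0.008,"turn": 0,"gripper": 1},
    {"dx": 0,"dy": 0,"dz": 0.008,"turn": 0,"gripper": 1},
    {"dx": 0,"dy": 0,"dz": 0.008,"turn": 0,"gripper": 1},
    {"dx": 0,"dy": 0,"dz": -0.05,"turn": 0,"gripper": 1},
    {"dx": 0,"dy": 0,"dz": -0.15,"turn": 0,"gripper": 1},
    {"dx": 0,"dy": 0,"dz": -0.28,"turn": 0,"gripper": 1},
    {"dx": 0,"dy": 0,"dz": -0.4,"turn": 0,"gripper": 1},
    {"dx": 0,"dy": 0,"dz": -0.45,"turn": 0,"gripper": 1},
    {"dx": 0.3,"dy": 0,"dz": -0.45,"turn": 0,"gripper": 1},
    {"dx": 0.45,"dy": 0,"dz": -0.45,"turn": 0,"gripper": 1},
    {"dx": 0.6,"dy": 0,"dz": -0.45,"turn": 0,"gripper": 1},
    {"dx": 0.6,"dy": 0,"dz": -0.45,"turn": 0,"gripper": 1},
    {"dx": 0.6,"dy": 0,"dz": -0.45,"turn": 0,"gripper": 1},
  ],
)

```text
time: 8.75
position: [0.4742, 0.2116, 0.2445]
tcp_rot: [[-0.264, 0.964, 0.0], [0.964, 0.264, 0.001], [0.001, 0.001, -1.0]]
ft_force: [0.7, 0.5, -0.3]
finger_gap: 0.0855
grip_force: 0.0
```

```bash
python3 go.py .513 .369 .056; python3 tray.py; python3 -c "
from h import *
for c in ['top','scene']:
    im,d=save(c,'p1'+c)
    print(c,[b for b in blobs(c,im,d,*COL['blue'],.13) if 280<b[0][0]<430 and b[0][1]>50])
    print(c,[b for b in blobs(c,im,d,*COL['red'],.06) if 180<b[0][0]<480 and b[0][1]>50])
im=cv2.imread('pics/p1scene.png');cv2.imwrite('pics/p1c.png',cv2.resize(im[110:310,200:500],None,fx=2.6,fy=2.6))"
```

```text
t 8.75 at [0.4742 0.2116 0.2445] yaw 15.32 turn to 15.1: 0.0012 gap 0.0855 F [ 0.66  0.54 -0.31] shares [0.5652 0.3156 0.755 ]
scene tray tilt (z per +y, blue end +) -0.0996 z0 0.0827 3723
top tray tilt (z per +y, blue end +) -0.0995 z0 0.0823 2821
top [([291.0, 164.0], 'n', 160, 'ctr', [0.5904, 0.0838], 'wh', [0.03, 0.047], 'ang', 14.4, 'z90', 0.017, 'zmed', 0.012), ([297.0, 190.0], 'n', 242, 'ctr', [0.5111, 0.0656], 'wh', [0.049, 0.047], 'ang', 89.8, 'z90', 0.133, 'zmed', 0.13)]
top [([361.0, 145.0], 'n', 125, 'ctr', [0.6683, -0.1259], 'wh', [0.026, 0.05], 'ang', 14.4, 'z90', 0.016, 'zmed', 0.012)]
scene [([350.0, 191.0], 'n', 335, 'ctr', [0.5171, 0.0679], 'wh', [0.053, 0.057], 'ang', 44.2, 'z90', 0.132, 'zmed', 0.13), ([374.0, 249.0], 'n', 253, 'ctr', [0.6899, 0.0522], 'wh', [0.033, 0.045], 'ang', 15.4, 'z90', 0.016, 'zmed', 0.013)]
scene [([454.0, 174.0], 'n', 311, 'ctr', [0.5154, 0.3673], 'wh', [0.052, 0.062], 'ang', 60.7, 'z90', 0.062, 'zmed', 0.06), ([297.0, 299.0], 'n', 299, 'ctr', [0.7062, -0.1358], 'wh', [0.035, 0.046], 'ang', 15.4, 'z90', 0.016, 'zmed', 0.014)]
```

View pics/p1c.png

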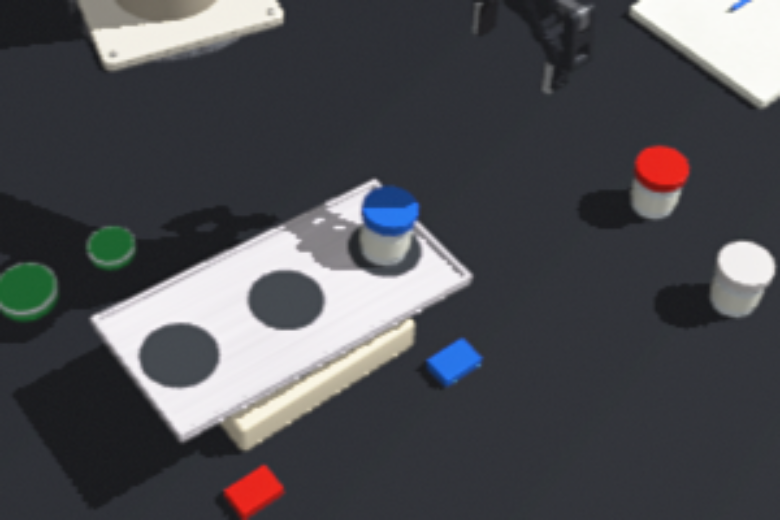

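Blue stands centred on its pad with the tray at the stop (0.0995 rad). Now the red cup.

>>> step_arm(
  series=[
    {"dx": 0.15,"dy": 0.08,"dz": 0,"turn": 0,"gripper": 1},
    {"dx": 0.3,"dy": 0.16,"dz": 0.1,"turn": 0,"gripper": 1},
    {"dx": 0.45,"dy": 0.24,"dz": 0.2,"turn": 0,"gripper": 1},
    {"dx": 0.565,"dy": 0.315,"dz": 0.3,"turn": 0,"gripper": 1},
    {"dx": 0.565,"dy": 0.315,"dz": 0.3,"turn": 0,"gripper": 1},
    {"dx": 0.565,"dy": 0.315,"dz": 0.4,"turn": 0,"gripper": 1},
    {"dx": 0.565,"dy": 0.315,"dz": 0.5,"turn": 0,"gripper": 1},
    {"dx": 0.565,"dy": 0.315,"dz": 0.6,"turn": 0,"gripper": 1},
    {"dx": 0.565,"dy": 0.315,"dz": 0.69,"turn": 0,"gripper": 1},
    {"dx": 0.565,"dy": 0.315,"dz": 0.74,"turn": 0,"gripper": 1},
    {"dx": 0.565,"dy": 0.315,"dz": 0.755,"turn": 0,"gripper": 1},
    {"dx": 0.565,"dy": 0.315,"dz": 0.755,"turn": 0,"gripper": 1},
    {"dx": 0.565,"dy": 0.315,"dz": 0.755,"turn": 0,"gripper": 1},
  ],
)

```text
time: 10.03
position: [0.5155, 0.3647, 0.0565]
tcp_rot: [[-0.26, 0.966, 0.001], [0.966, 0.26, 0.001], [0.0, 0.001, -1.0]]
ft_force: [0.3, 1.2, -0.1]
finger_gap: 0.0854
grip_force: 0.0
```

>>> step_arm(
  series=[
    {"dx": 0,"dy": 0,"dz": 0,"turn": 0,"gripper": -1},
    {"dx": 0,"dy": 0,"dz": 0,"turn": 0,"gripper": -1},
    {"dx": 0,"dy": 0,"dz": 0,"turn": 0,"gripper": -1},
    {"dx": 0,"dy": 0,"dz": 0,"turn": 0,"gripper": -1},
    {"dx": 0,"dy": 0,"dz": 0,"turn": 0,"gripper": -1},
    {"dx": 0,"dy": 0,"dz": 0,"turn": 0,"gripper": -1},
    {"dx": 0,"dy": 0,"dz": 0,"turn": 0,"gripper": -1},
    {"dx": 0,"dy": 0,"dz": 0,"turn": 0,"gripper": -1},
    {"dx": 0,"dy": 0,"dz": -0.04,"turn": 0,"gripper": -1},
    {"dx": 0,"dy": 0,"dz": -0.12,"turn": 0,"gripper": -1},
    {"dx": 0,"dy": 0,"dz": -0.22,"turn": 0,"gripper": -1},
    {"dx": 0,"dy": 0,"dz": -0.32,"turn": 0,"gripper": -1},
    {"dx": 0,"dy": 0,"dz": -0.42,"turn": 0,"gripper": -1},
    {"dx": 0,"dy": 0,"dz": -0.52,"turn": 0,"gripper": -1},
    {"dx": 0,"dy": 0,"dz": -0.62,"turn": 0,"gripper": -1},
    {"dx": 0,"dy": 0,"dz": -0.72,"turn": 0,"gripper": -1},
    {"dx": 0,"dy": 0,"dz": -0.8,"turn": 0,"gripper": -1},
    {"dx": 0,"dy": 0,"dz": -0.8,"turn": 0,"gripper": -1},
    {"dx": 0,"dy": 0,"dz": -0.8,"turn": 0,"gripper": -1},
  ],
)

```text
time: 11.62
position: [0.5149, 0.3651, 0.2573]
tcp_rot: [[-0.261, 0.965, 0.003], [0.965, 0.261, 0.002], [0.001, 0.003, -1.0]]
ft_force: [0.1, -0.3, -1.5]
finger_gap: 0.0515
grip_force: 42.0
```

```bash
python3 go.py .574 -.158 .2563; python3 -c "
from h import *
c='scene'
im,d=save(c,'r1'+c); W=world(c,d)
print([b for b in blobs(c,im,d,*COL['red'],.26) if 100<b[0][0]<560 and b[0][1]>50])
m=(W[...,2]>.17)&(W[...,2]<.24)&(im.min(2)>90)&(abs(W[...,0]-.513)<.06)&(abs(W[...,1]-.369)<.05); print(m.sum())
if m.sum(): print(np.percentile(W[m],[2,50,98],axis=0).round(3))"
```

```text
t 11.6167 at [0.5149 0.3651 0.2573] yaw 15.11 turn to 15.1: 0.0001 gap 0.0515 F [ 0.13 -0.25 -1.5 ] shares [-2.0817e+00 -3.1730e-01  9.0000e-04]
[([467.0, 118.0], 'n', 274, 'ctr', [0.5148, 0.3607], 'wh', [0.041, 0.063], 'ang', 59.8, 'z90', 0.262, 'zmed', 0.26), ([297.0, 299.0], 'n', 299, 'ctr', [0.8101, -0.1596], 'wh', [0.028, 0.037], 'ang', 15.4, 'z90', 0.016, 'zmed', 0.014)]
205
[[0.502 0.347 0.2  ]
 [0.528 0.355 0.22 ]
 [0.536 0.378 0.239]]
```

>>> step_arm(
  series=[
    {"dx": -0.03,"dy": -0.01,"dz": 0,"turn": 0,"gripper": -1},
    {"dx": -0.1,"dy": -0.03,"dz": 0,"turn": 0,"gripper": -1},
    {"dx": -0.2,"dy": -0.05,"dz": 0,"turn": 0,"gripper": -1},
    {"dx": -0.3,"dy": -0.07,"dz": 0,"turn": 0,"gripper": -1},
    {"dx": -0.4,"dy": -0.09,"dz": 0,"turn": 0,"gripper": -1},
    {"dx": -0.5,"dy": -0.1,"dz": 0,"turn": 0,"gripper": -1},
    {"dx": -0.6,"dy": -0.12,"dz": 0,"turn": 0,"gripper": -1},
    {"dx": -0.7,"dy": -0.13,"dz": 0,"turn": 0,"gripper": -1},
    {"dx": -0.8,"dy": -0.14,"dz": 0,"turn": 0,"gripper": -1},
    {"dx": -0.9,"dy": -0.15,"dz": 0,"turn": 0,"gripper": -1},
    {"dx": -1.0,"dy": -0.16,"dz": 0,"turn": 0,"gripper": -1},
  ],
)

```text
time: 12.58
position: [0.5398, 0.1103, 0.2543]
tcp_rot: [[-0.26, 0.966, -0.003], [0.966, 0.26, -0.001], [-0.0, -0.003, -1.0]]
ft_force: [-0.2, 1.1, -1.8]
finger_gap: 0.0517
grip_force: 42.0
```

>>> step_arm(
  series=[
    {"dx": -0.1,"dy": -0.01,"dz": 0,"turn": 0,"gripper": -1},
    {"dx": -0.2,"dy": -0.03,"dz": 0,"turn": 0,"gripper": -1},
    {"dx": -0.3,"dy": -0.05,"dz": 0,"turn": 0,"gripper": -1},
    {"dx": -0.4,"dy": -0.07,"dz": 0,"turn": 0,"gripper": -1},
    {"dx": -0.5,"dy": -0.09,"dz": 0,"turn": 0,"gripper": -1},
    {"dx": -0.6,"dy": -0.1,"dz": 0,"turn": 0,"gripper": -1},
    {"dx": -0.7,"dy": -0.12,"dz": 0,"turn": 0,"gripper": -1},
    {"dx": -0.8,"dy": -0.13,"dz": 0,"turn": 0,"gripper": -1},
    {"dx": -0.9,"dy": -0.14,"dz": 0,"turn": 0,"gripper": -1},
    {"dx": -0.97,"dy": -0.15,"dz": 0.02,"turn": 0,"gripper": -1},
    {"dx": -1.0,"dy": -0.16,"dz": 0.06,"turn": 0,"gripper": -1},
    {"dx": -1.0,"dy": -0.16,"dz": 0.12,"turn": 0,"gripper": -1},
    {"dx": -1.0,"dy": -0.16,"dz": 0.18,"turn": 0,"gripper": -1},
    {"dx": -1.0,"dy": -0.16,"dz": 0.22,"turn": 0,"gripper": -1},
    {"dx": -1.0,"dy": -0.16,"dz": 0.24,"turn": 0,"gripper": -1},
    {"dx": -1.0,"dy": -0.16,"dz": 0.24,"turn": 0,"gripper": -1},
    {"dx": -1.0,"dy": -0.16,"dz": 0.24,"turn": 0,"gripper": -1},
    {"dx": -1.0,"dy": -0.16,"dz": 0.24,"turn": 0,"gripper": -1},
  ],
)

```text
time: 14.08
position: [0.568, -0.1387, 0.1962]
tcp_rot: [[-0.261, 0.965, 0.001], [0.965, 0.261, -0.0], [-0.0, 0.001, -1.0]]
ft_force: [0.0, -1.1, -1.5]
finger_gap: 0.0519
grip_force: 42.0
```

```bash
python3 go.py .5748 -.161 .1385;python3 tray.py; python3 -c "
from h import *
c='scene'
im,d=save(c,'r2'+c)
W=world(c,d)
m=(W[...,2]>.12)&(W[...,2]<.19)&(im.min(2)>90)&(abs(W[...,0]-.574)<.06)&(abs(W[...,1]+.14)<.05); print(m.sum(),np.percentile(W[m],[2,50,98],axis=0).round(3))"
```

```text
t 14.0833 at [ 0.568  -0.1387  0.1962] yaw 15.13 turn to 15.1: 0.0002 gap 0.0519 F [ 0.02 -1.09 -1.48] shares [-0.0931  0.0027  0.2307]
scene tray tilt (z per +y, blue end +) -0.0999 z0 0.0826 3303
top tray tilt (z per +y, blue end +) -0.0991 z0 0.082 1415
145 [[ 0.569 -0.156  0.14 ]
 [ 0.585 -0.143  0.159]
 [ 0.603 -0.114  0.189]]
```

>>> step_arm(
  series=[
    {"dx": -0.05,"dy": 0.002,"dz": 0,"turn": 0,"gripper": -1},
    {"dx": -0.093,"dy": 0.002,"dz": 0,"turn": 0,"gripper": -1},
    {"dx": -0.093,"dy": 0.002,"dz": 0.04,"turn": 0,"gripper": -1},
    {"dx": -0.093,"dy": 0.002,"dz": 0.08,"turn": 0,"gripper": -1},
    {"dx": -0.093,"dy": 0.002,"dz": 0.11,"turn": 0,"gripper": -1},
    {"dx": -0.093,"dy": 0.002,"dz": 0.13,"turn": 0,"gripper": -1},
    {"dx": -0.093,"dy": 0.002,"dz": 0.15,"turn": 0,"gripper": -1},
    {"dx": -0.093,"dy": 0.002,"dz": 0.165,"turn": 0,"gripper": -1},
    {"dx": -0.093,"dy": 0.002,"dz": 0.18,"turn": 0,"gripper": -1},
    {"dx": -0.093,"dy": 0.002,"dz": 0.19,"turn": 0,"gripper": -1},
    {"dx": -0.093,"dy": 0.002,"dz": 0.2,"turn": 0,"gripper": -1},
    {"dx": -0.093,"dy": 0.002,"dz": 0.21,"turn": 0,"gripper": -1},
    {"dx": -0.093,"dy": 0.002,"dz": 0.22,"turn": 0,"gripper": -1},
    {"dx": -0.093,"dy": 0.002,"dz": 0.229,"turn": 0,"gripper": -1},
    {"dx": -0.093,"dy": 0.002,"dz": 0.229,"turn": 0,"gripper": -1},
    {"dx": -0.093,"dy": 0.002,"dz": 0.229,"turn": 0,"gripper": -1},
    {"dx": -0.093,"dy": 0.002,"dz": 0.229,"turn": 0,"gripper": -1},
  ],
)

```text
time: 15.65
position: [0.5743, -0.1612, 0.1385]
tcp_rot: [[-0.261, 0.965, 0.0], [0.965, 0.261, -0.0], [-0.0, 0.0, -1.0]]
ft_force: [-0.5, -0.5, 0.7]
finger_gap: 0.0516
grip_force: 42.1
```

```bash
python3 go.py .5748 -.161 .1385;python3 tray.py; python3 -c "
from h import *
c='scene'
im,d=save(c,'r3'+c);cv2.imwrite('pics/r3c.png',cv2.resize(im[130:310,200:420,::-1],None,fx=3,fy=3))"
```

```text
t 15.65 at [ 0.5743 -0.1612  0.1385] yaw 15.11 turn to 15.1: 0.0 gap 0.0516 F [-0.46 -0.48  0.7 ] shares [ 0.0001  0.0022 -0.0001]
scene tray tilt (z per +y, blue end +) 0.0075 z0 0.0824 3477
top tray tilt (z per +y, blue end +) 0.0079 z0 0.0819 1133
```

View pics/r3c.png

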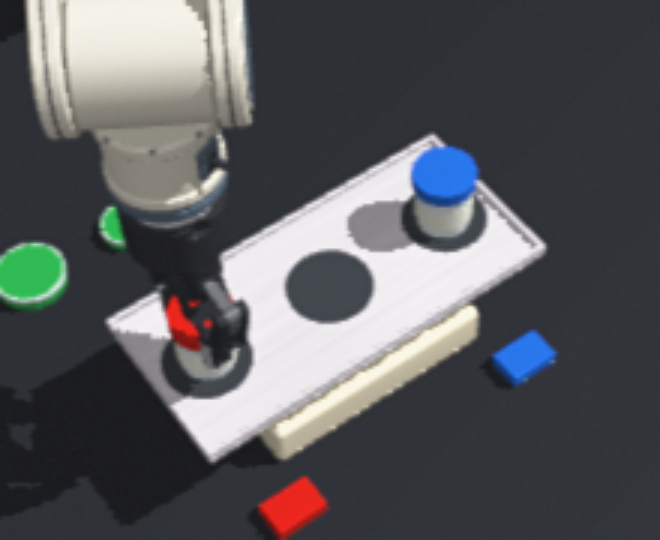

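The red cup stands on the red pad (crop about 208,350) and the tray is level within 0.01 rad. I'll release it and rise.

>>> step_arm(
  series=[
    {"dx": 0,"dy": 0,"dz": 0,"turn": 0,"gripper": -0.1},
    {"dx": 0,"dy": 0,"dz": 0,"turn": 0,"gripper": 0.3},
    {"dx": 0,"dy": 0,"dz": 0,"turn": 0,"gripper": 0.6},
    {"dx": 0,"dy": 0,"dz": 0,"turn": 0,"gripper": 1},
    {"dx": 0,"dy": 0,"dz": 0,"turn": 0,"gripper": 1},
    {"dx": 0,"dy": 0,"dz": 0,"turn": 0,"gripper": 1},
    {"dx": 0,"dy": 0,"dz": 0,"turn": 0,"gripper": 1},
    {"dx": 0,"dy": 0,"dz": -0.05,"turn": 0,"gripper": 1},
    {"dx": 0,"dy": 0,"dz": -0.15,"turn": 0,"gripper": 1},
    {"dx": 0,"dy": 0,"dz": -0.28,"turn": 0,"gripper": 1},
    {"dx": 0,"dy": 0,"dz": -0.4,"turn": 0,"gripper": 1},
    {"dx": 0,"dy": -0.15,"dz": -0.4,"turn": 0,"gripper": 1},
    {"dx": 0,"dy": -0.3,"dz": -0.4,"turn": 0,"gripper": 1},
    {"dx": 0,"dy": -0.45,"dz": -0.4,"turn": 0,"gripper": 1},
    {"dx": 0,"dy": -0.6,"dz": -0.4,"turn": 0,"gripper": 1},
    {"dx": 0,"dy": -0.6,"dz": -0.4,"turn": 0,"gripper": 1},
    {"dx": 0,"dy": -0.6,"dz": -0.4,"turn": 0,"gripper": 1},
    {"dx": 0,"dy": -0.6,"dz": -0.4,"turn": 0,"gripper": 1},
  ],
)

```text
time: 17.3
position: [0.4302, -0.2006, 0.2394]
tcp_rot: [[-0.26, 0.966, 0.002], [0.966, 0.26, -0.001], [-0.001, 0.002, -1.0]]
ft_force: [0.3, 0.1, 0.7]
finger_gap: 0.0855
grip_force: 0.0
```

```bash
python3 go.py .387 -.267 .027;python3 tray.py; python3 -c "
from h import *
for c in ['top','scene']:
    im,d=save(c,'p2'+c)
    print(c,[b[:6] for b in blobs(c,im,d,*COL['blue'],.142) if 280<b[0][0]<430 and b[0][1]>50])
    print(c,[b[:6] for b in blobs(c,im,d,*COL['red'],.142) if 180<b[0][0]<480 and b[0][1]>50])
    print(c,[b for b in blobs(c,im,d,*COL['green'],.016) if 180<b[0][0]<480 and b[0][1]>50])
    W=world(c,d)
    for p in [(.574,-.158),(.514,.0637)]:
        m=(W[...,2]>.138)&(W[...,2]<.15)&(np.hypot(W[...,0]-p[0],W[...,1]-p[1])<.04); q=W[m]; print(c,'lid',m.sum(),((q.min(0)+q.max(0))/2).round(4))"
```

```text
t 17.3 at [ 0.4302 -0.2006  0.2394] yaw 15.07 turn to 15.1: -0.0002 gap 0.0855 F [0.3  0.13 0.73] shares [-0.2102 -0.2376  0.8496]
scene tray tilt (z per +y, blue end +) 0.0016 z0 0.0824 3545
top tray tilt (z per +y, blue end +) 0.0008 z0 0.0819 2712
top [([291.0, 163.0], 'n', 148, 'ctr', [0.5879, 0.0831], 'wh'), ([298.0, 189.0], 'n', 263, 'ctr', [0.5114, 0.062], 'wh')]
top [([361.0, 145.0], 'n', 139, 'ctr', [0.6419, -0.1201], 'wh'), ([374.0, 169.0], 'n', 247, 'ctr', [0.5684, -0.1563], 'wh')]
top [([426.0, 274.0], 'n', 139, 'ctr', [0.2728, -0.3215], 'wh', [0.03, 0.045], 'ang', 87.5, 'z90', 0.015, 'zmed', 0.012)]
top lid 231 [ 0.5691 -0.1549  0.1437]
top lid 236 [0.5119 0.0636 0.144 ]
scene [([348.0, 188.0], 'n', 353, 'ctr', [0.519, 0.0634], 'wh'), ([374.0, 249.0], 'n', 255, 'ctr', [0.6968, 0.0483], 'wh')]
scene [([267.0, 235.0], 'n', 398, 'ctr', [0.5763, -0.1561], 'wh'), ([297.0, 299.0], 'n', 299, 'ctr', [0.7488, -0.1455], 'wh')]
scene [([184.0, 194.0], 'n', 171, 'ctr', [0.2764, -0.3109], 'wh', [0.043, 0.044], 'ang', 45.0, 'z90', 0.015, 'zmed', 0.013), ([242.0, 203.0], 'n', 183, 'ctr', [0.3643, -0.174], 'wh', [0.044, 0.044], 'ang', 33.7, 'z90', 0.015, 'zmed', 0.013), ([209.0, 220.0], 'n', 317, 'ctr', [0.3862, -0.2664], 'wh', [0.055, 0.057], 'ang', 42.5, 'z90', 0.018, 'zmed', 0.016), ([213.0, 230.0], 'n', 56, 'ctr', [0.4193, -0.2657], 'wh', [0.02, 0.055], 'ang', 1.7, 'z90', 0.007, 'zmed', 0.004)]
scene lid 371 [ 0.572  -0.1553  0.1423]
scene lid 306 [0.5145 0.0634 0.1436]
```

Step 1 looks met: the tray is at 0.001 rad and both lids are within about 4 mm of pad centres. Before the dish grasp I'll set the jaws to about 72 mm and measure the fingertip height from depth.

>>> step_arm(
  series=[
    {"dx": -0.1,"dy": -0.12,"dz": 0.1,"turn": 0,"gripper": 0.7},
    {"dx": -0.2,"dy": -0.23,"dz": 0.2,"turn": 0,"gripper": 0.7},
    {"dx": -0.21,"dy": -0.238,"dz": 0.3,"turn": 0,"gripper": 0.7},
    {"dx": -0.21,"dy": -0.238,"dz": 0.4,"turn": 0,"gripper": 0.7},
    {"dx": -0.21,"dy": -0.238,"dz": 0.5,"turn": 0,"gripper": 0.7},
    {"dx": -0.21,"dy": -0.238,"dz": 0.6,"turn": 0,"gripper": 0.7},
    {"dx": -0.21,"dy": -0.238,"dz": 0.65,"turn": 0,"gripper": 0.7},
    {"dx": -0.21,"dy": -0.238,"dz": 0.7,"turn": 0,"gripper": 0.7},
    {"dx": -0.21,"dy": -0.238,"dz": 0.7,"turn": 0,"gripper": 0.7},
    {"dx": -0.21,"dy": -0.238,"dz": 0.7,"turn": 0,"gripper": 0.7},
  ],
)

```text
time: 18.33
position: [0.3858, -0.266, 0.0627]
tcp_rot: [[-0.261, 0.965, -0.001], [0.965, 0.261, 0.001], [0.001, -0.001, -1.0]]
ft_force: [0.4, -0.5, -0.2]
finger_gap: 0.0726
grip_force: 0.0
```

```bash
python3 go.py .387 -.267 .027; python3 -c "
from h import *
c='scene'; im,d=save(c,'g1'); W=world(c,d)
from station import env
p=np.array(env.get_obs()['position'])
B=W-p; ya=np.array([.9653,.2613,0]); xa=np.array([-.2613,.9653,0]); y=B@ya; x=B@xa
for s in (-1,1):
    m=(abs(x)<.02)&(s*y>.03)&(s*y<.07)&(W[...,2]>.025)&(W[...,2]<.12); q=np.sort(W[m][:,2]); print(s,m.sum(),q[:8].round(4))
u,v=pix(c,p-[0,0,.02]); cv2.imwrite('pics/g1c.png',cv2.resize(im[v-50:v+50,u-60:u+60,::-1],None,fx=5,fy=5))"
```

```text
t 18.3333 at [ 0.3858 -0.266   0.0627] yaw 15.15 turn to 15.1: 0.0003 gap 0.0726 F [ 0.36 -0.5  -0.24] shares [-0.0051  0.0038  0.1426]
-1 28 [0.0447 0.0474 0.0493 0.0537 0.0541 0.0546 0.0559 0.0576]
1 154 [0.051  0.0525 0.0535 0.0538 0.0545 0.0553 0.0556 0.0564]
```

View pics/g1c.png

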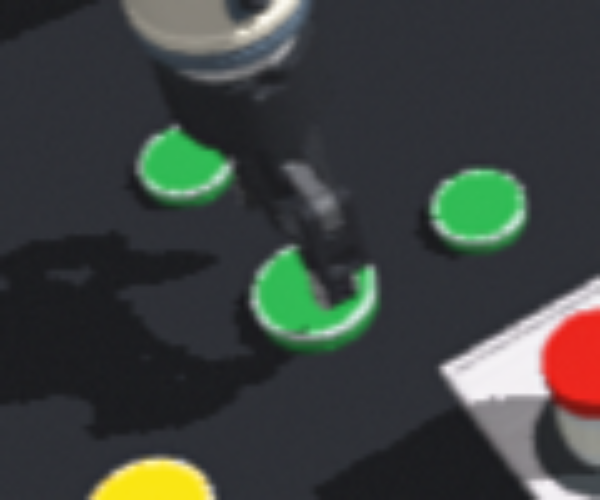

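The fingertips stand about 14 mm ahead of the TCP at this opening, so TCP z=0.022 puts them 4–8 mm above the bench. The dish (crop 313,297) lies under the jaws.

>>> step_arm(
  series=[
    {"dx": -0.004,"dy": 0.004,"dz": 0.04,"turn": 0,"gripper": 0.7},
    {"dx": -0.004,"dy": 0.004,"dz": 0.08,"turn": 0,"gripper": 0.7},
    {"dx": -0.004,"dy": 0.004,"dz": 0.12,"turn": 0,"gripper": 0.7},
    {"dx": -0.004,"dy": 0.004,"dz": 0.15,"turn": 0,"gripper": 0.7},
    {"dx": -0.004,"dy": 0.004,"dz": 0.163,"turn": 0,"gripper": 0.7},
    {"dx": -0.004,"dy": 0.004,"dz": 0.163,"turn": 0,"gripper": 0.7},
    {"dx": -0.004,"dy": 0.004,"dz": 0.163,"turn": 0,"gripper": 0.7},
  ],
)

```text
time: 18.97
position: [0.3866, -0.267, 0.0223]
tcp_rot: [[-0.261, 0.965, -0.001], [0.965, 0.261, 0.0], [0.001, -0.0, -1.0]]
ft_force: [0.9, 0.5, -0.6]
finger_gap: 0.0728
grip_force: 0.0
```

>>> step_arm(
  series=[
    {"dx": 0,"dy": 0,"dz": 0,"turn": 0,"gripper": 0.3},
    {"dx": 0,"dy": 0,"dz": 0,"turn": 0,"gripper": -1},
    {"dx": 0,"dy": 0,"dz": 0,"turn": 0,"gripper": -1},
    {"dx": 0,"dy": 0,"dz": 0,"turn": 0,"gripper": -1},
    {"dx": 0,"dy": 0,"dz": 0,"turn": 0,"gripper": -1},
    {"dx": 0,"dy": 0,"dz": 0,"turn": 0,"gripper": -1},
    {"dx": 0,"dy": 0,"dz": 0,"turn": 0,"gripper": -1},
  ],
  newtons=30,
)

```text
time: 19.55
position: [0.3869, -0.2672, 0.0231]
tcp_rot: [[-0.261, 0.965, 0.0], [0.965, 0.261, -0.0], [-0.0, 0.0, -1.0]]
ft_force: [-2.2, 0.7, 6.5]
finger_gap: 0.0592
grip_force: 32.1
```

```bash
python3 go.py .387 -.267 .022
```

```text
t 19.55 at [ 0.3869 -0.2672  0.0231] yaw 15.11 turn to 15.1: 0.0 gap 0.0592 F [-2.25  0.73  6.5 ] shares [0.0008 0.0004 0.0043]
```

>>> step_arm(
  series=[
    {"dx": 0,"dy": 0,"dz": -0.02,"turn": 0,"gripper": -1},
    {"dx": 0,"dy": 0,"dz": -0.06,"turn": 0,"gripper": -1},
    {"dx": 0,"dy": 0,"dz": -0.14,"turn": 0,"gripper": -1},
    {"dx": 0,"dy": 0,"dz": -0.24,"turn": 0,"gripper": -1},
    {"dx": 0,"dy": 0,"dz": -0.36,"turn": 0,"gripper": -1},
    {"dx": 0,"dy": 0,"dz": -0.48,"turn": 0,"gripper": -1},
    {"dx": 0,"dy": 0,"dz": -0.6,"turn": 0,"gripper": -1},
    {"dx": 0,"dy": 0,"dz": -0.7,"turn": 0,"gripper": -1},
    {"dx": 0,"dy": 0,"dz": -0.76,"turn": 0,"gripper": -1},
    {"dx": 0,"dy": 0,"dz": -0.76,"turn": 0,"gripper": -1},
    {"dx": 0,"dy": 0,"dz": -0.76,"turn": 0,"gripper": -1},
  ],
)

```text
time: 20.47
position: [0.3871, -0.2673, 0.2138]
tcp_rot: [[-0.261, 0.965, 0.002], [0.965, 0.261, -0.002], [-0.002, 0.002, -1.0]]
ft_force: [0.0, 0.6, -1.0]
finger_gap: 0.0585
grip_force: 32.4
```

```bash
python3 go.py .5443 -.0473 .2103; cat > held.py <<'E'
from h import *
import sys
col=sys.argv[1]; p=np.array(env.get_obs()['position']); c='scene'; im,d=optics.get_image(c); W=world(c,d)
m=(hsvmask(im,*COL[col])>0)&(np.linalg.norm(W-p,axis=2)<.07); q=W[m]; r=q-p
z=np.percentile(r[:,2],[2,50,98]); print(col,m.sum(),'z rel TCP',z.round(4))
k=(r[:,2]>z[2]-.004); print('top ctr rel TCP along tool x,y', [round(float((r[k]@a).max()+(r[k]@a).min())/2,4) for a in (np.array([-.261,.965,0]),np.array([.965,.261,0]))])
A=np.c_[r[k][:,:2],np.ones(k.sum())]; print('top slope',np.linalg.lstsq(A,r[k][:,2],rcond=None)[0].round(4))
u,v=pix(c,p); cv2.imwrite('pics/'+sys.argv[2]+'.png',cv2.resize(im[v-45:v+55,u-60:u+60,::-1],None,fx=5,fy=5))
E
python3 held.py green g2c
```

```text
t 20.4667 at [ 0.3871 -0.2673  0.2138] yaw 15.11 turn to 15.1: 0.0001 gap 0.0585 F [ 0.03  0.63 -1.04] shares [0.6856 0.8363 0.0141]
green 191 z rel TCP [-0.0228 -0.0073  0.032 ]
top ctr rel TCP along tool x,y [-0.0019, 0.0415]
top slope [ 0.2254 -0.3994  0.0284]
```

View pics/g2c.png

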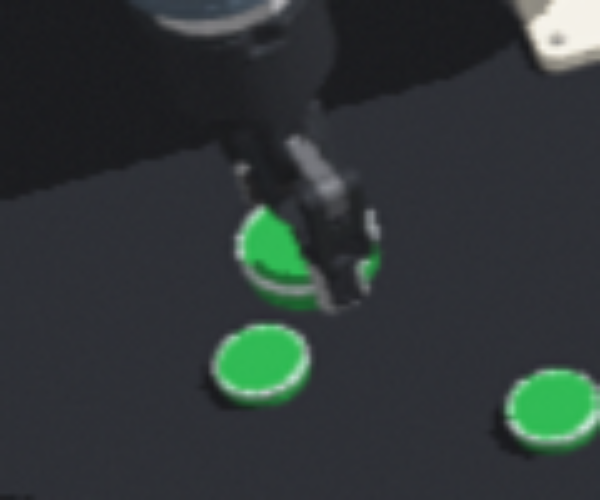

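The green dish is held level in the tips (crop about 300,255). I'll carry it over the middle pad.

>>> step_arm(
  series=[
    {"dx": 0.02,"dy": 0.03,"dz": 0,"turn": 0,"gripper": -1},
    {"dx": 0.07,"dy": 0.08,"dz": 0,"turn": 0,"gripper": -1},
    {"dx": 0.14,"dy": 0.17,"dz": 0,"turn": 0,"gripper": -1},
    {"dx": 0.21,"dy": 0.26,"dz": 0,"turn": 0,"gripper": -1},
    {"dx": 0.28,"dy": 0.35,"dz": 0,"turn": 0,"gripper": -1},
    {"dx": 0.35,"dy": 0.43,"dz": 0,"turn": 0,"gripper": -1},
    {"dx": 0.42,"dy": 0.52,"dz": 0,"turn": 0,"gripper": -1},
    {"dx": 0.49,"dy": 0.6,"dz": 0,"turn": 0,"gripper": -1},
    {"dx": 0.56,"dy": 0.69,"dz": 0,"turn": 0,"gripper": -1},
    {"dx": 0.63,"dy": 0.77,"dz": 0,"turn": 0,"gripper": -1},
    {"dx": 0.67,"dy": 0.82,"dz": 0.02,"turn": 0,"gripper": -1},
    {"dx": 0.685,"dy": 0.836,"dz": 0.06,"turn": 0,"gripper": -1},
    {"dx": 0.685,"dy": 0.836,"dz": 0.12,"turn": 0,"gripper": -1},
    {"dx": 0.685,"dy": 0.836,"dz": 0.2,"turn": 0,"gripper": -1},
    {"dx": 0.685,"dy": 0.836,"dz": 0.27,"turn": 0,"gripper": -1},
    {"dx": 0.685,"dy": 0.836,"dz": 0.33,"turn": 0,"gripper": -1},
    {"dx": 0.685,"dy": 0.836,"dz": 0.36,"turn": 0,"gripper": -1},
    {"dx": 0.685,"dy": 0.836,"dz": 0.36,"turn": 0,"gripper": -1},
    {"dx": 0.685,"dy": 0.836,"dz": 0.36,"turn": 0,"gripper": -1},
  ],
)

```text
time: 22.1
position: [0.5433, -0.0474, 0.1217]
tcp_rot: [[-0.26, 0.966, -0.002], [0.966, 0.26, 0.0], [0.001, -0.002, -1.0]]
ft_force: [0.2, -0.9, -0.1]
finger_gap: 0.0586
grip_force: 32.4
```

```bash
python3 go.py .5443 -.0473 .105; python3 tray.py; python3 held.py green g3c
```

```text
t 22.1 at [ 0.5433 -0.0474  0.1217] yaw 15.09 turn to 15.1: -0.0001 gap 0.0586 F [ 0.23 -0.86 -0.07] shares [-0.0009  0.0042  0.0669]
scene tray tilt (z per +y, blue end +) 0.0003 z0 0.0824 2984
top tray tilt (z per +y, blue end +) 0.0015 z0 0.0818 690
green 278 z rel TCP [-0.0301 -0.0067  0.0572]
top ctr rel TCP along tool x,y [-0.0122, 0.023]
top slope [0.4086 0.2094 0.0492]
```

View pics/g3c.png

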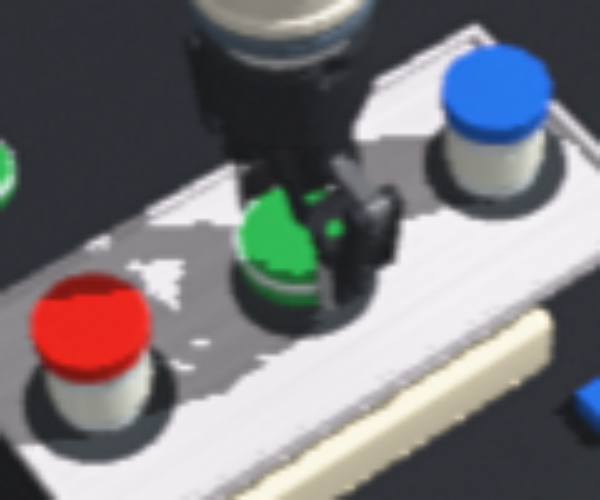

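The green dish hangs over the middle pad (crop about 300,260) between two centred cups. I'll lower it, release and rise.

>>> step_arm(
  series=[
    {"dx": 0,"dy": 0.003,"dz": 0.015,"turn": 0,"gripper": -1},
    {"dx": 0,"dy": 0.003,"dz": 0.03,"turn": 0,"gripper": -1},
    {"dx": 0,"dy": 0.003,"dz": 0.045,"turn": 0,"gripper": -1},
    {"dx": 0,"dy": 0.003,"dz": 0.057,"turn": 0,"gripper": -1},
    {"dx": 0,"dy": 0.003,"dz": 0.066,"turn": 0,"gripper": -1},
    {"dx": 0,"dy": 0.003,"dz": 0.066,"turn": 0,"gripper": -1},
    {"dx": 0,"dy": 0.003,"dz": 0.066,"turn": 0,"gripper": -1},
    {"dx": 0,"dy": 0.003,"dz": 0.066,"turn": 0,"gripper": -1},
  ],
)

```text
time: 22.92
position: [0.5447, -0.0471, 0.1061]
tcp_rot: [[-0.261, 0.965, 0.0], [0.965, 0.261, -0.0], [-0.0, 0.0, -1.0]]
ft_force: [-0.1, -0.4, -0.5]
finger_gap: 0.059
grip_force: 32.4
```

>>> step_arm(
  series=[
    {"dx": 0,"dy": 0,"dz": 0,"turn": 0,"gripper": 0.5},
    {"dx": 0,"dy": 0,"dz": 0,"turn": 0,"gripper": 0.7},
    {"dx": 0,"dy": 0,"dz": 0,"turn": 0,"gripper": 0.7},
    {"dx": 0,"dy": 0,"dz": 0,"turn": 0,"gripper": 0.7},
    {"dx": 0,"dy": 0,"dz": 0,"turn": 0,"gripper": 0.7},
    {"dx": 0,"dy": 0,"dz": 0,"turn": 0,"gripper": 0.7},
    {"dx": 0,"dy": 0,"dz": -0.03,"turn": 0,"gripper": 0.7},
    {"dx": 0,"dy": 0,"dz": -0.1,"turn": 0,"gripper": 0.7},
    {"dx": 0,"dy": 0,"dz": -0.2,"turn": 0,"gripper": 0.7},
    {"dx": 0,"dy": 0,"dz": -0.32,"turn": 0,"gripper": 0.7},
    {"dx": 0,"dy": 0,"dz": -0.44,"turn": 0,"gripper": 0.7},
    {"dx": 0,"dy": 0,"dz": -0.52,"turn": 0,"gripper": 0.7},
    {"dx": 0,"dy": 0,"dz": -0.52,"turn": 0,"gripper": 0.7},
  ],
)

```text
time: 24.0
position: [0.5472, -0.0474, 0.2413]
tcp_rot: [[-0.261, 0.965, 0.008], [0.965, 0.261, -0.001], [-0.003, 0.008, -1.0]]
ft_force: [0.9, -0.8, 0.4]
finger_gap: 0.073
grip_force: 0.0
```

>>> step_arm(
  series=[
    {"dx": -0.08,"dy": -0.08,"dz": 0,"turn": 0,"gripper": 0.7},
    {"dx": -0.2,"dy": -0.2,"dz": 0,"turn": 0,"gripper": 0.7},
    {"dx": -0.32,"dy": -0.3,"dz": 0,"turn": 0,"gripper": 0.7},
    {"dx": -0.44,"dy": -0.4,"dz": 0,"turn": 0,"gripper": 0.7},
    {"dx": -0.56,"dy": -0.5,"dz": 0,"turn": 0,"gripper": 0.7},
    {"dx": -0.68,"dy": -0.55,"dz": 0,"turn": 0,"gripper": 0.7},
    {"dx": -0.8,"dy": -0.55,"dz": 0,"turn": 0,"gripper": 0.7},
    {"dx": -0.9,"dy": -0.55,"dz": 0,"turn": 0,"gripper": 0.7},
    {"dx": -0.9,"dy": -0.55,"dz": 0,"turn": 0,"gripper": 0.7},
    {"dx": -0.9,"dy": -0.55,"dz": 0,"turn": 0,"gripper": 0.7},
    {"dx": -0.9,"dy": -0.55,"dz": 0,"turn": 0,"gripper": 0.7},
  ],
)

```text
time: 24.92
position: [0.4699, -0.2994, 0.2354]
tcp_rot: [[-0.26, 0.966, -0.001], [0.966, 0.26, 0.001], [0.002, -0.001, -1.0]]
ft_force: [0.3, 0.6, -0.6]
finger_gap: 0.0729
grip_force: 0.0
```

```bash
python3 go.py .4895 -.3735 .062; python3 tray.py; python3 -c "
from h import *
for c in ['top','scene']:
    im,d=save(c,'p3'+c)
    print(c,[b for b in blobs(c,im,d,*COL['green'],.098) if b[0][1]<232 and 280<b[0][0]<400])
    print(c,[b for b in blobs(c,im,d,*COL['yellow'],.016) if 100<b[0][0]<500 and b[0][1]>100])
    W=world(c,d)
    for n,p in dict(red=(.574,-.158),blue=(.514,.0637)).items():
        m=(W[...,2]>.138)&(W[...,2]<.15)&(np.hypot(W[...,0]-p[0],W[...,1]-p[1])<.04); q=W[m]; print(c,n,'lid',((q.min(0)+q.max(0))/2).round(4))"
```

```text
t 24.9167 at [ 0.4699 -0.2994  0.2354] yaw 15.09 turn to 15.1: -0.0001 gap 0.0729 F [ 0.26  0.64 -0.63] shares [-3.078e-01 -6.000e-04  6.931e-01]
scene tray tilt (z per +y, blue end +) 0.0008 z0 0.0825 3473
top tray tilt (z per +y, blue end +) -0.0 z0 0.082 2764
top [([336.0, 182.0], 'n', 299, 'ctr', [0.5419, -0.0483], 'wh', [0.057, 0.055], 'ang', 89.8, 'z90', 0.101, 'zmed', 0.098)]
top []
top red lid [ 0.5687 -0.1548  0.144 ]
top blue lid [0.512  0.0635 0.1434]
scene [([309.0, 221.0], 'n', 365, 'ctr', [0.5439, -0.0469], 'wh', [0.054, 0.056], 'ang', 31.0, 'z90', 0.1, 'zmed', 0.098)]
scene [([176.0, 265.0], 'n', 394, 'ctr', [0.4889, -0.3733], 'wh', [0.057, 0.056], 'ang', 68.2, 'z90', 0.018, 'zmed', 0.016), ([182.0, 275.0], 'n', 57, 'ctr', [0.5197, -0.3649], 'wh', [0.021, 0.055], 'ang', 15.1, 'z90', 0.007, 'zmed', 0.005)]
scene red lid [ 0.5729 -0.1557  0.1428]
scene blue lid [0.5141 0.0636 0.1423]
```

The green dish lies centred at z 0.098 (its top), and the tray is level. Now the yellow dish.

>>> step_arm(
  series=[
    {"dx": -0.1,"dy": 0,"dz": 0.05,"turn": 0,"gripper": 0.7},
    {"dx": -0.2,"dy": 0,"dz": 0.13,"turn": 0,"gripper": 0.7},
    {"dx": -0.308,"dy": -0.001,"dz": 0.23,"turn": 0,"gripper": 0.7},
    {"dx": -0.308,"dy": -0.001,"dz": 0.35,"turn": 0,"gripper": 0.7},
    {"dx": -0.308,"dy": -0.001,"dz": 0.46,"turn": 0,"gripper": 0.7},
    {"dx": -0.308,"dy": -0.001,"dz": 0.56,"turn": 0,"gripper": 0.7},
    {"dx": -0.308,"dy": -0.001,"dz": 0.64,"turn": 0,"gripper": 0.7},
    {"dx": -0.308,"dy": -0.001,"dz": 0.69,"turn": 0,"gripper": 0.7},
    {"dx": -0.308,"dy": -0.001,"dz": 0.69,"turn": 0,"gripper": 0.7},
    {"dx": -0.308,"dy": -0.001,"dz": 0.69,"turn": 0,"gripper": 0.7},
    {"dx": -0.308,"dy": -0.001,"dz": 0.69,"turn": 0,"gripper": 0.7},
  ],
)

```text
time: 26.03
position: [0.4913, -0.3749, 0.0649]
tcp_rot: [[-0.261, 0.965, 0.002], [0.965, 0.261, -0.001], [-0.002, 0.001, -1.0]]
ft_force: [-0.6, -0.2, 0.9]
finger_gap: 0.0725
grip_force: 0.0
```

```bash
python3 go.py .489 -.3735 .022
```

```text
t 26.0333 at [ 0.4913 -0.3749  0.0649] yaw 15.13 turn to 15.1: 0.0002 gap 0.0725 F [-0.57 -0.17  0.91] shares [ 0.008  -0.0075  0.1716]
```

>>> step_arm(
  series=[
    {"dx": 0.007,"dy": -0.006,"dz": 0.02,"turn": 0,"gripper": 0.7},
    {"dx": 0.007,"dy": -0.006,"dz": 0.05,"turn": 0,"gripper": 0.7},
    {"dx": 0.007,"dy": -0.006,"dz": 0.08,"turn": 0,"gripper": 0.7},
    {"dx": 0.007,"dy": -0.006,"dz": 0.11,"turn": 0,"gripper": 0.7},
    {"dx": 0.007,"dy": -0.006,"dz": 0.14,"turn": 0,"gripper": 0.7},
    {"dx": 0.007,"dy": -0.006,"dz": 0.16,"turn": 0,"gripper": 0.7},
    {"dx": 0.007,"dy": -0.006,"dz": 0.168,"turn": 0,"gripper": 0.7},
    {"dx": 0.007,"dy": -0.006,"dz": 0.168,"turn": 0,"gripper": 0.7},
    {"dx": 0.007,"dy": -0.006,"dz": 0.168,"turn": 0,"gripper": 0.7},
    {"dx": 0.007,"dy": -0.006,"dz": 0.168,"turn": 0,"gripper": 0.7},
  ],
)

```text
time: 26.87
position: [0.4887, -0.3734, 0.0218]
tcp_rot: [[-0.261, 0.965, 0.0], [0.965, 0.261, -0.0], [-0.0, 0.0, -1.0]]
ft_force: [-0.2, -0.6, 0.6]
finger_gap: 0.0727
grip_force: 0.0
```

>>> step_arm(
  series=[
    {"dx": 0,"dy": 0,"dz": 0,"turn": 0,"gripper": 0.3},
    {"dx": 0,"dy": 0,"dz": 0,"turn": 0,"gripper": -1},
    {"dx": 0,"dy": 0,"dz": 0,"turn": 0,"gripper": -1},
    {"dx": 0,"dy": 0,"dz": 0,"turn": 0,"gripper": -1},
    {"dx": 0,"dy": 0,"dz": 0,"turn": 0,"gripper": -1},
    {"dx": 0,"dy": 0,"dz": 0,"turn": 0,"gripper": -1},
    {"dx": 0,"dy": 0,"dz": 0,"turn": 0,"gripper": -1},
  ],
  newtons=30,
)

```text
time: 27.45
position: [0.4889, -0.3735, 0.0223]
tcp_rot: [[-0.261, 0.965, 0.001], [0.965, 0.261, -0.001], [-0.001, 0.001, -1.0]]
ft_force: [-0.9, 1.0, 6.5]
finger_gap: 0.0588
grip_force: 32.2
```

```bash
python3 go.py .489 -.3735 .022
```

```text
t 27.45 at [ 0.4889 -0.3735  0.0223] yaw 15.11 turn to 15.1: 0.0 gap 0.0588 F [-0.85  1.05  6.5 ] shares [-0.0002  0.0005  0.0012]
```

>>> step_arm(
  series=[
    {"dx": 0,"dy": 0,"dz": -0.02,"turn": 0,"gripper": -1},
    {"dx": 0,"dy": 0,"dz": -0.06,"turn": 0,"gripper": -1},
    {"dx": 0,"dy": 0,"dz": -0.14,"turn": 0,"gripper": -1},
    {"dx": 0,"dy": 0,"dz": -0.24,"turn": 0,"gripper": -1},
    {"dx": 0,"dy": 0,"dz": -0.36,"turn": 0,"gripper": -1},
    {"dx": 0,"dy": 0,"dz": -0.48,"turn": 0,"gripper": -1},
    {"dx": 0,"dy": 0,"dz": -0.6,"turn": 0,"gripper": -1},
    {"dx": 0,"dy": 0,"dz": -0.72,"turn": 0,"gripper": -1},
    {"dx": 0.03,"dy": 0.02,"dz": -0.82,"turn": 0,"gripper": -1},
    {"dx": 0.1,"dy": 0.04,"dz": -0.85,"turn": 0,"gripper": -1},
    {"dx": 0.17,"dy": 0.08,"dz": -0.85,"turn": 0,"gripper": -1},
    {"dx": 0.2,"dy": 0.1,"dz": -0.85,"turn": 0,"gripper": -1},
    {"dx": 0.2,"dy": 0.1,"dz": -0.85,"turn": 0,"gripper": -1},
    {"dx": 0.2,"dy": 0.1,"dz": -0.85,"turn": 0,"gripper": -1},
    {"dx": 0.2,"dy": 0.1,"dz": -0.85,"turn": 0,"gripper": -1},
  ],
)

```text
time: 28.7
position: [0.4993, -0.3186, 0.2333]
tcp_rot: [[-0.261, 0.965, -0.001], [0.965, 0.261, 0.0], [0.001, -0.001, -1.0]]
ft_force: [-0.6, -0.1, -1.5]
finger_gap: 0.0588
grip_force: 32.5
```

```bash
python3 go.py .5435 -.0475 .122; python3 held.py yellow y1c
```

```text
t 28.7 at [ 0.4993 -0.3186  0.2333] yaw 15.13 turn to 15.1: 0.0002 gap 0.0588 F [-0.6  -0.14 -1.49] shares [1.0002 0.4541 0.4455]
yellow 220 z rel TCP [-0.0202 -0.0062  0.0555]
top ctr rel TCP along tool x,y [-0.0083, 0.0276]
top slope [0.4237 0.3502 0.0454]
```

View pics/y1c.png

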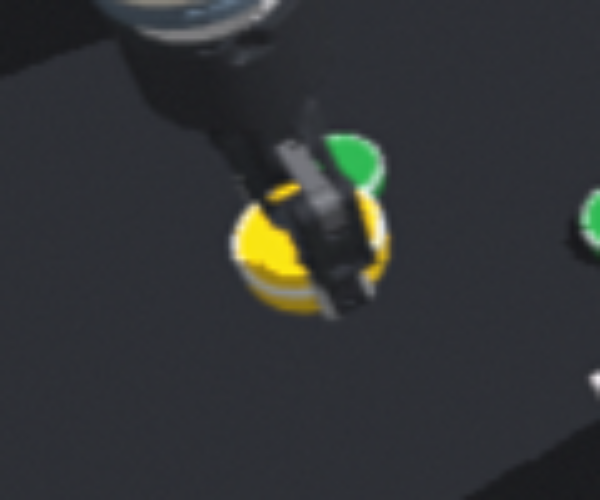

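The yellow dish is held level (crop about 310,250). I'll carry it over the green dish.

>>> step_arm(
  series=[
    {"dx": 0.03,"dy": 0.015,"dz": 0,"turn": 0,"gripper": -1},
    {"dx": 0.1,"dy": 0.05,"dz": 0,"turn": 0,"gripper": -1},
    {"dx": 0.2,"dy": 0.09,"dz": 0,"turn": 0,"gripper": -1},
    {"dx": 0.3,"dy": 0.14,"dz": 0,"turn": 0,"gripper": -1},
    {"dx": 0.4,"dy": 0.18,"dz": 0,"turn": 0,"gripper": -1},
    {"dx": 0.5,"dy": 0.23,"dz": 0,"turn": 0,"gripper": -1},
    {"dx": 0.6,"dy": 0.27,"dz": 0,"turn": 0,"gripper": -1},
    {"dx": 0.7,"dy": 0.32,"dz": 0,"turn": 0,"gripper": -1},
    {"dx": 0.8,"dy": 0.36,"dz": 0,"turn": 0,"gripper": -1},
    {"dx": 0.9,"dy": 0.41,"dz": 0,"turn": 0,"gripper": -1},
    {"dx": 0.97,"dy": 0.44,"dz": 0,"turn": 0,"gripper": -1},
    {"dx": 1.0,"dy": 0.454,"dz": 0.04,"turn": 0,"gripper": -1},
    {"dx": 1.0,"dy": 0.454,"dz": 0.11,"turn": 0,"gripper": -1},
    {"dx": 1.0,"dy": 0.454,"dz": 0.19,"turn": 0,"gripper": -1},
    {"dx": 1.0,"dy": 0.454,"dz": 0.27,"turn": 0,"gripper": -1},
    {"dx": 1.0,"dy": 0.454,"dz": 0.33,"turn": 0,"gripper": -1},
    {"dx": 1.0,"dy": 0.454,"dz": 0.36,"turn": 0,"gripper": -1},
    {"dx": 1.0,"dy": 0.454,"dz": 0.37,"turn": 0,"gripper": -1},
    {"dx": 1.0,"dy": 0.454,"dz": 0.37,"turn": 0,"gripper": -1},
    {"dx": 1.0,"dy": 0.454,"dz": 0.37,"turn": 0,"gripper": -1},
  ],
)

```text
time: 30.42
position: [0.5444, -0.0478, 0.142]
tcp_rot: [[-0.26, 0.966, 0.001], [0.966, 0.26, -0.0], [-0.0, 0.001, -1.0]]
ft_force: [0.2, -0.1, -0.4]
finger_gap: 0.0587
grip_force: 32.5
```

```bash
python3 go.py .5435 -.0475 .1208; python3 tray.py; python3 held.py yellow y2c
```

```text
t 30.4167 at [ 0.5444 -0.0478  0.142 ] yaw 15.09 turn to 15.1: -0.0001 gap 0.0587 F [ 0.16 -0.08 -0.37] shares [ 0.0023 -0.0033  0.0847]
scene tray tilt (z per +y, blue end +) 0.0008 z0 0.0824 2966
top tray tilt (z per +y, blue end +) -0.0 z0 0.0821 699
yellow 277 z rel TCP [-0.0217 -0.0061  0.05  ]
top ctr rel TCP along tool x,y [-0.0101, 0.0258]
top slope [-0.0608 -0.0591  0.0553]
```

View pics/y2c.png

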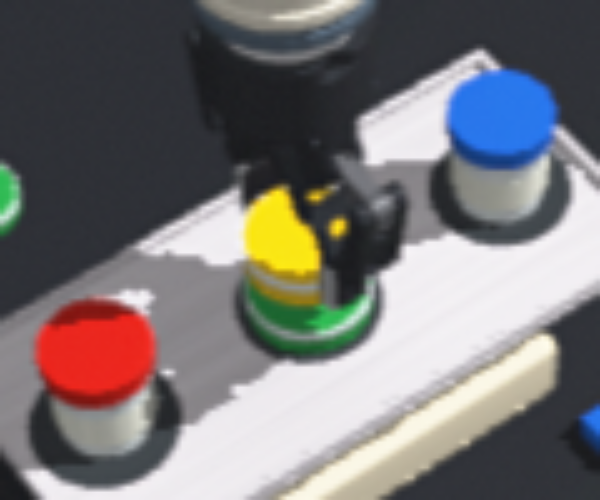

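The yellow dish hangs squarely above the green one (crop about 305,270). I'll lower it 21 mm, release and rise.

>>> step_arm(
  series=[
    {"dx": 0.002,"dy": -0.002,"dz": 0.015,"turn": 0,"gripper": -1},
    {"dx": 0.002,"dy": -0.002,"dz": 0.03,"turn": 0,"gripper": -1},
    {"dx": 0.002,"dy": -0.002,"dz": 0.045,"turn": 0,"gripper": -1},
    {"dx": 0.002,"dy": -0.002,"dz": 0.058,"turn": 0,"gripper": -1},
    {"dx": 0.002,"dy": -0.002,"dz": 0.07,"turn": 0,"gripper": -1},
    {"dx": 0.002,"dy": -0.002,"dz": 0.08,"turn": 0,"gripper": -1},
    {"dx": 0.002,"dy": -0.002,"dz": 0.085,"turn": 0,"gripper": -1},
    {"dx": 0.002,"dy": -0.002,"dz": 0.085,"turn": 0,"gripper": -1},
    {"dx": 0.002,"dy": -0.002,"dz": 0.085,"turn": 0,"gripper": -1},
    {"dx": 0.002,"dy": -0.002,"dz": 0.085,"turn": 0,"gripper": -1},
  ],
)

```text
time: 31.4
position: [0.5433, -0.0472, 0.1203]
tcp_rot: [[-0.261, 0.965, -0.0], [0.965, 0.261, 0.0], [0.0, -0.0, -1.0]]
ft_force: [-1.9, 0.6, 1.9]
finger_gap: 0.0586
grip_force: 32.5
```

>>> step_arm(
  series=[
    {"dx": 0,"dy": 0,"dz": 0,"turn": 0,"gripper": 0.5},
    {"dx": 0,"dy": 0,"dz": 0,"turn": 0,"gripper": 0.7},
    {"dx": 0,"dy": 0,"dz": 0,"turn": 0,"gripper": 0.7},
    {"dx": 0,"dy": 0,"dz": 0,"turn": 0,"gripper": 0.7},
    {"dx": 0,"dy": 0,"dz": 0,"turn": 0,"gripper": 0.7},
    {"dx": 0,"dy": 0,"dz": 0,"turn": 0,"gripper": 0.7},
    {"dx": 0,"dy": 0,"dz": -0.03,"turn": 0,"gripper": 0.7},
    {"dx": 0,"dy": 0,"dz": -0.1,"turn": 0,"gripper": 0.7},
    {"dx": 0,"dy": 0,"dz": -0.2,"turn": 0,"gripper": 0.7},
    {"dx": 0,"dy": 0,"dz": -0.32,"turn": 0,"gripper": 0.7},
    {"dx": 0,"dy": 0,"dz": -0.44,"turn": 0,"gripper": 0.7},
    {"dx": 0,"dy": -0.1,"dz": -0.5,"turn": 0,"gripper": 0.7},
    {"dx": 0,"dy": -0.25,"dz": -0.5,"turn": 0,"gripper": 0.7},
    {"dx": 0,"dy": -0.4,"dz": -0.5,"turn": 0,"gripper": 0.7},
    {"dx": 0,"dy": -0.4,"dz": -0.5,"turn": 0,"gripper": 0.7},
    {"dx": 0,"dy": -0.4,"dz": -0.5,"turn": 0,"gripper": 0.7},
    {"dx": 0,"dy": -0.4,"dz": -0.5,"turn": 0,"gripper": 0.7},
  ],
)

```text
time: 32.82
position: [0.4476, -0.0734, 0.2462]
tcp_rot: [[-0.26, 0.966, 0.002], [0.966, 0.26, -0.0], [-0.001, 0.002, -1.0]]
ft_force: [0.8, -0.4, 0.2]
finger_gap: 0.0723
grip_force: 0.0
```

```bash
python3 go.py .5435 -.0475 .1208; python3 tray.py; python3 -c "
from h import *
for c in ['scene','top']:
    im,d=save(c,'f'+c)
    print(c,[b for b in blobs(c,im,d,*COL['yellow'],.114) if b[0][1]<232 and 280<b[0][0]<400])
    print(c,[b for b in blobs(c,im,d,*COL['green'],.098) if b[0][1]<240 and 280<b[0][0]<400])
    W=world(c,d)
    for n,p in dict(red=(.574,-.158),blue=(.514,.0637)).items():
        m=(W[...,2]>.138)&(W[...,2]<.15)&(np.hypot(W[...,0]-p[0],W[...,1]-p[1])<.04); q=W[m]; print(c,n,'lid',((q.min(0)+q.max(0))/2).round(4))
im=cv2.imread('pics/fscene.png');cv2.imwrite('pics/fc.png',cv2.resize(im[120:310,190:500],None,fx=2.5,fy=2.5))"
```

```text
t 32.8167 at [ 0.4476 -0.0734  0.2462] yaw 15.08 turn to 15.1: -0.0001 gap 0.0723 F [ 0.78 -0.41  0.16] shares [0.0008 0.3965 0.5023]
scene tray tilt (z per +y, blue end +) -0.0002 z0 0.0824 3343
top tray tilt (z per +y, blue end +) -0.0017 z0 0.0821 1319
scene [([309.0, 217.0], 'n', 372, 'ctr', [0.5414, -0.047], 'wh', [0.054, 0.056], 'ang', 68.2, 'z90', 0.116, 'zmed', 0.114), ([309.0, 228.0], 'n', 43, 'ctr', [0.5715, -0.0565], 'wh', [0.051, 0.016], 'ang', 71.4, 'z90', 0.107, 'zmed', 0.104)]
scene [([310.0, 233.0], 'n', 59, 'ctr', [0.573, -0.0565], 'wh', [0.054, 0.019], 'ang', 71.2, 'z90', 0.091, 'zmed', 0.086)]
scene red lid [ 0.5718 -0.1558  0.1422]
scene blue lid [0.5153 0.0635 0.1427]
top []
top []
top red lid [ 0.5882 -0.1567  0.1432]
top blue lid [0.5125 0.0634 0.1439]
```

View pics/fc.png

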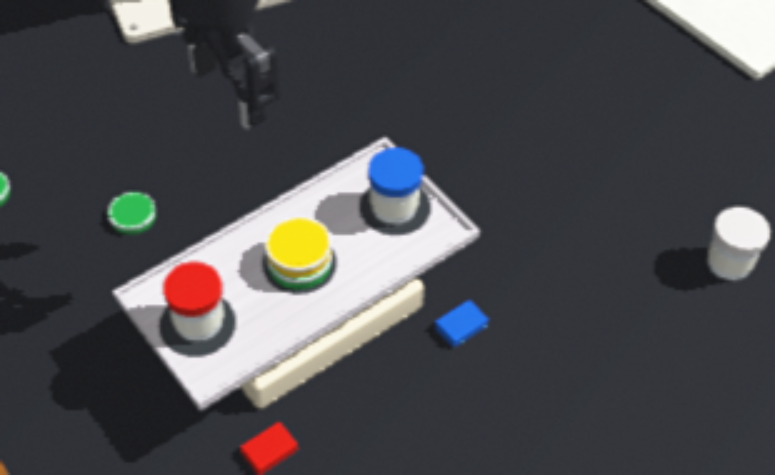

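The picture shows both cups on their pads, the yellow dish stacked squarely on the green one (crop about 299,255), the tray level, and the gripper clear. I'll hand in.

```bash
python3 -c "
from station import env
print(env.close_job())"
```

```text
the job is handed in; nothing more can be done
None
```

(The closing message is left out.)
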